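Put the louvre-dusting kit away

ROBOT

A 7-joint arm with a two-finger parallel gripper is mounted at the origin on the work surface. World frame = base frame: x ahead of the robot, y to its left, z up, the work surface at z = 0. Lengths are in m, angles in rad, forces in N, time in s.
With the tool pointing down it reaches from about 0.4 to 0.85 m from the base axis. Payload 10.4 kg.
Tool frame: the origin (TCP) lies on the centre line of the jaws, within the pads' length; the fingertips stand 22 mm ahead of it and the grasp point (between the pads) lies 3 mm ahead of it; z points along the fingers, y is the direction in which the jaws open and shut (so a half turn about z gives the same grasp; the last joint's range is limited). The gripper opens to 85 mm and grips with 20 to 120 N. Pads are 22 mm wide; open, the fingers measure 114 mm over their backs; the gripper's body (76 mm by 85 mm) begins 54 mm behind the grasp point. The pads swing forward as they close: fully open they stand 13 mm farther back than shut.
Start: joints at [-1.179, 0.332, -0.065, 1.46, 0.022, 1.35, -0.088], TCP at [0.252, 0.572, 0.233] pointing down, gripper open.
Joint ranges: [-2.6, 2.6], [-0.5, 2.12], [-1.47, 1.34], [0.16, 2.42], [-1.27, 4.41], [0.06, 2.06], [-2.6, 2.6]. Speed limits (rad/s): [2.22, 2.22, 2.79, 2.79, 3.14, 3.14, 3.14].

INTERFACE

Orientations are given as a unit quaternion [x, y, z, w].
In Python, from workcell import manip gives the robot as it stands. The module is installed in compiled form; this text tells all that it offers.
- The arm moves only by the shell command python3 -m crank 'ROWS' [FORCE]. ROWS is JSON, a list of rows, each a list of 3 entries, a list of its own where there are three numbers: the opening, from -1 (shut) to 1 (fully open), then the shift along the tool's x, y, z normalised to -1 to 1, where 1 is 80 mm, then the turn, a rotation vector about the tool's x, y, z normalised to -1 to 1, where 1 is pi/4 rad. In form: [[jaw, [tx, ty, tz], [ax, ay, az]], ...]. A call has exactly 5 rows; each row shifts and turns the commanded pose from where the row before left it, along the tool's axes as they then stand; what a row does not reach is not made up. A row lasts 1/10 s, in which the tool goes at most 50 mm and 8.59 degrees, less where a joint would pass 70% of its speed; a pose out of reach is approached as far as the arm can. A call with a number of a shift or a turn outside -1 to 1 is refused whole. A call with a gripper value outside its range is refused whole. The fingers move at their own pace and stop on an object; FORCE is the grip in N (left out, the last holds). Time passes only in rows, so rows that do not move let the fingers close, or fill a call up. It gives the time, the measured TCP pose, the force and the opening at its end, in the units of the state.
- manip.get_obs(): the state, without advancing time (a new reading comes with each control period).
- manip.camera(name): name is "scene" or "top" or "wrist"; returns the picture (384x512x3 uint8, blue, green, red); there is no depth.
- manip.camera_info(name): a dict with "K" (3x3 intrinsics, pixels), "camera_from_world" (4x4, takes a point from world to camera coordinates); the wrist camera has in their place "mount" (4x4, takes a point from camera to tool coordinates, whose origin is the TCP and whose axes are the flange's). Camera axes: x right, y down, z forward; pixel columns grow to the right and rows downward; lengths in m; the calibration is good to about 2 mm. A picture is of the moment at which its call begins: read the wrist's pose just before it. camera_info takes no time and is no camera call.
- manip.hand_in(): hands the job in, once; it reports no verdict.
The state is a dict: "clock": time; "joint_pos": joint angles; "joint_velocities": joint speeds; "tau": joint torques, N m; "position": TCP position; "ee_rot": TCP orientation; "ft_force": force on the tool from outside, world axes, zero at the start; "torque": the same for the moment, N m; "grip_width": opening from 0.0 (shut) to 1.0 (fully open).
Only numpy, scipy, OpenCV 4.12 (cv2) and the standard library are available. Lean on these libraries where they do the work, as an engineer would, in place of code of your own. Each camera call takes 0.05 s, during which the arm holds its last target.

TASK

The louvred door is dusted, so put the kit away. Clip every dusting paddle on the shelf to the rail by its wire eye, one to a snap hook, pushing the eye in past the sprung gate so that the gate shuts behind it and the paddle hangs from the hook; and slide every dust roller, handle up, all the way down into one of the two round cases. Leave the other things on the shelf where they stand.

Things in the scene. Friction and masses are not known exactly. Their poses are not given: they have to be found in the camera images.
- paddle0_grip (a point): Dusting paddle 0 of 3 (alike; may be absent), lying flat, 179 mm long, 0.09-0.18 kg, both faces the same. Wooden handle 76 x 26 wide x 24 thick; wire eye at one end, grey pile head 62 x 46 x 24 mm at the other. Point: in mid-thickness of the handle (12 mm up as it lies), 15 mm from the head, near the balance point; grip here across the 26 mm. x: along it to the eye; y: across; z: thickness.
- paddle0_eye (a point): Middle of the outer cross-bar (centre of the 7 mm wire, 22 mm long, along y) of paddle 0's wire eye, 98 mm from paddle0_grip along its +x, in mid-thickness. Between this bar and the handle is the eye's opening, 40 mm long and 19 to 27 mm wide; the handle starts 44 mm behind the bar. Axes as the grip's.
- paddle1_grip (a point): Dusting paddle 1 of 3 (alike; may be absent), lying flat, 179 mm long, 0.09-0.18 kg, both faces the same. Wooden handle 76 x 26 wide x 24 thick; wire eye at one end, grey pile head 62 x 46 x 24 mm at the other. Point: in mid-thickness of the handle (12 mm up as it lies), 15 mm from the head, near the balance point; grip here across the 26 mm. x: along it to the eye; y: across; z: thickness.
- paddle1_eye (a point): Middle of the outer cross-bar (centre of the 7 mm wire, 22 mm long, along y) of paddle 1's wire eye, 98 mm from paddle1_grip along its +x, in mid-thickness. Between this bar and the handle is the eye's opening, 40 mm long and 19 to 27 mm wide; the handle starts 44 mm behind the bar. Axes as the grip's.
- paddle2_grip (a point): Dusting paddle 2 of 3 (alike; may be absent), lying flat, 179 mm long, 0.09-0.18 kg, both faces the same. Wooden handle 76 x 26 wide x 24 thick; wire eye at one end, grey pile head 62 x 46 x 24 mm at the other. Point: in mid-thickness of the handle (12 mm up as it lies), 15 mm from the head, near the balance point; grip here across the 26 mm. x: along it to the eye; y: across; z: thickness.
- paddle2_eye (a point): Middle of the outer cross-bar (centre of the 7 mm wire, 22 mm long, along y) of paddle 2's wire eye, 98 mm from paddle2_grip along its +x, in mid-thickness. Between this bar and the handle is the eye's opening, 40 mm long and 19 to 27 mm wide; the handle starts 44 mm behind the bar. Axes as the grip's.
- roller0_grip (a point): Dust roller 0 of 2 (alike; may be absent), standing on its drum, handle up, 167 mm tall, 0.14-0.28 kg. White drum 50 mm diameter, 85 mm tall with bevelled lower edge; a thin neck; grey round handle 24 mm diameter from 97 to 167 mm up. Point: on the axis in the handle, 140 mm above the drum's flat underside: grip here. z: up along the roller.
- roller1_grip (a point): Dust roller 1 of 2 (alike; may be absent), standing on its drum, handle up, 167 mm tall, 0.14-0.28 kg. White drum 50 mm diameter, 85 mm tall with bevelled lower edge; a thin neck; grey round handle 24 mm diameter from 97 to 167 mm up. Point: on the axis in the handle, 140 mm above the drum's flat underside: grip here. z: up along the roller.
- hook0 (a point): Snap hook 0 of 3, in a row along y 110 mm apart under a bar on two posts (y +-188 mm from the middle hook; bar's top 107 mm above this point). Upright J of 9 mm steel wire; point: centre of its bowl (inner radius 17 mm), 215 mm above the shelf. x: level, away from the robot, the way an eye is pushed in; z: up. Far side: shank, wire 22 mm at +x. Near side: nose, wire at -22 mm, tip 13 mm above this point.
- gate0 (a joint): Gate of hook0: 8 mm bar pinned 20 mm near of and 58 mm above the bowl centre, hanging to 7 mm above it. 0 shut, 0.85 rad full in; sprung back to 0. A level eye bar held 20 mm above the bowl centre and pushed along +x opens it (1-4 N); 5-10 mm past the centre, lower it 25 mm: the gate shuts over it. Let go, the paddle swings down and hangs. Hook's head: 52 mm in x, 58-82 mm above the bowl centre.
- hook1 (a point): Snap hook 1 of 3, in a row along y 110 mm apart under a bar on two posts (y +-188 mm from the middle hook; bar's top 107 mm above this point). Upright J of 9 mm steel wire; point: centre of its bowl (inner radius 17 mm), 215 mm above the shelf. x: level, away from the robot, the way an eye is pushed in; z: up. Far side: shank, wire 22 mm at +x. Near side: nose, wire at -22 mm, tip 13 mm above this point.
- gate1 (a joint): Gate of hook1: 8 mm bar pinned 20 mm near of and 58 mm above the bowl centre, hanging to 7 mm above it. 0 shut, 0.85 rad full in; sprung back to 0. A level eye bar held 20 mm above the bowl centre and pushed along +x opens it (1-4 N); 5-10 mm past the centre, lower it 25 mm: the gate shuts over it. Let go, the paddle swings down and hangs. Hook's head: 52 mm in x, 58-82 mm above the bowl centre.
- hook2 (a point): Snap hook 2 of 3, in a row along y 110 mm apart under a bar on two posts (y +-188 mm from the middle hook; bar's top 107 mm above this point). Upright J of 9 mm steel wire; point: centre of its bowl (inner radius 17 mm), 215 mm above the shelf. x: level, away from the robot, the way an eye is pushed in; z: up. Far side: shank, wire 22 mm at +x. Near side: nose, wire at -22 mm, tip 13 mm above this point.
- gate2 (a joint): Gate of hook2: 8 mm bar pinned 20 mm near of and 58 mm above the bowl centre, hanging to 7 mm above it. 0 shut, 0.85 rad full in; sprung back to 0. A level eye bar held 20 mm above the bowl centre and pushed along +x opens it (1-4 N); 5-10 mm past the centre, lower it 25 mm: the gate shuts over it. Let go, the paddle swings down and hangs. Hook's head: 52 mm in x, 58-82 mm above the bowl centre.
- case0_floor (a point): Tube 0 of a grey plastic twin case fixed to the shelf; tubes 96 mm apart. Point: centre of the tube's inner floor, 8 mm above the shelf. Upright bore 53 mm wide, flared to 62 mm at the rim, 90 mm above the shelf; outside 71 mm. Either roller fits either tube; z: up.
- case1_floor (a point): Tube 1 of a grey plastic twin case fixed to the shelf; tubes 96 mm apart. Point: centre of the tube's inner floor, 8 mm above the shelf. Upright bore 53 mm wide, flared to 62 mm at the rim, 90 mm above the shelf; outside 71 mm. Either roller fits either tube; z: up.
- spray_bottle: Bystander: peach spray bottle with white trigger head, 205 mm tall, 72 mm wide, origin under its centre.
- vase: Bystander: grey ceramic vase-shaped container, 160 mm tall, 110 mm wide, origin under its centre.
- soap_tin: Bystander: round aluminium tin, 66 mm diameter, 34 mm tall, origin under its centre.
- tablet_box: Bystander: low carton 45 x 70 x 36 mm (x, y, z), origin under its centre.
- peg_jar: Bystander: glass jar with metal cap, 80 mm tall, 60 mm diameter, origin under its centre.

How it is judged:
By the outcome, as a careful person would: the job done as asked, in the order asked, and still so for the second after the job is handed in, with the robot touching nothing.
Of paddle0, paddle1, paddle2, roller0, roller1 only 4 to 5 are there at a start; the rules pass over those that are not, and their reading is None.
At some moment in a run one of paddle0, paddle1, paddle2 may be knocked a few centimetres aside while the robot is not near it.
It also fails if it takes over 210 s, if anything falls off the work surface, if the arm or the gripper's body presses on something with over 40 N, if the wrist force passes 120 N, or if a joint passes its speed limit or range.

## Working session

There is one attempt and no reset: what is moved stays moved. The work goes in short steps, Python scripts to look and compute and a shell command to move; the robot and the scene stay as the last step left them, time stands still between calls to the robot, and variables do not carry over. Pictures are saved under pics/ and viewed, and the job is handed in when it is done.

```bash
mkdir -p pics; ls; python3 - <<'E'
from workcell import manip
import cv2
o=manip.get_obs()
for k,v in o.items(): print(k,v)
for n in ["scene","top","wrist"]:
    print(n,manip.camera_info(n))
    cv2.imwrite(f"pics/{n}0.png",manip.camera(n))
E
```

```text
pics
clock 0.0
joint_pos [-1.17860514  0.33285506 -0.06469091  1.46090878  0.02163102  1.34989518
 -0.08853081]
joint_velocities [ 1.54410482e-04  6.46917353e-04 -4.79782631e-04  4.48452960e-04
 -1.39474572e-05  4.28253327e-04 -1.13426468e-03]
tau [-6.54175783e-04 -6.25450516e+01  4.87157295e-02 -3.91598725e+01
  1.62896072e-02  1.00277161e-02  4.62308822e-05]
position [0.2517492  0.57166648 0.23214195]
ee_rot [ 2.05917968e-01  9.78569017e-01 -6.78586429e-04 -9.37942103e-05]
ft_force [0.95828057 0.28877277 0.97050524]
torque [-0.03364319  0.0208588   0.0276879 ]
grip_width 0.9985254361671861
scene {'K': array([[412.43010429,   0.        , 250.17874744],
       [  0.        , 412.43010429, 196.01834344],
       [  0.        ,   0.        ,   1.        ]]), 'camera_from_world': array([[-0.61636743,  0.78738657, -0.01065729,  0.34374913],
       [ 0.4879357 ,  0.37126432, -0.78998833, -0.11760599],
       [-0.61806953, -0.49212314, -0.61302925,  1.90341231],
       [ 0.        ,  0.        ,  0.        ,  1.        ]])}
top {'K': array([[376.01262947,   0.        , 256.61686038],
      
[... 278 characters left out ...]
5736e-01],
       [ 8.42332795e-02, -9.46003320e-05, -9.96446058e-01,
         1.19109843e+00],
       [ 0.00000000e+00,  0.00000000e+00,  0.00000000e+00,
         1.00000000e+00]])}
wrist {'K': array([[289.39698751,   0.        , 253.91446472],
       [  0.        , 289.39698751, 194.12995911],
       [  0.        ,   0.        ,   1.        ]]), 'mount': array([[ 1.06586433e-04, -9.50001893e-01, -3.12244123e-01,
         7.87726457e-02],
       [ 9.99999689e-01, -1.42909245e-04,  7.76156975e-04,
         1.47166820e-03],
       [-7.81973167e-04, -3.12244108e-01,  9.50001582e-01,
        -1.40861405e-01],
       [ 0.00000000e+00,  0.00000000e+00,  0.00000000e+00,
         1.00000000e+00]])}
```

View pics/scene0.png

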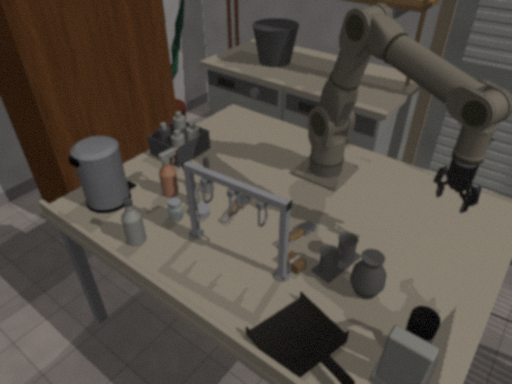

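View pics/top0.png

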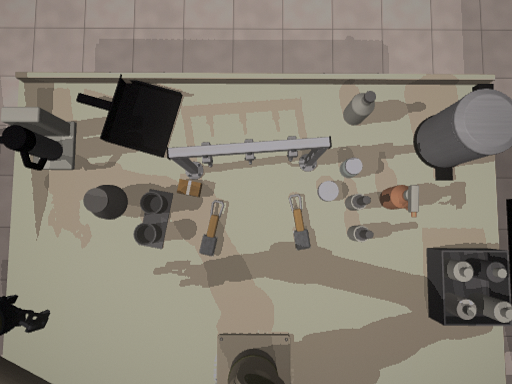

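View pics/wrist0.png

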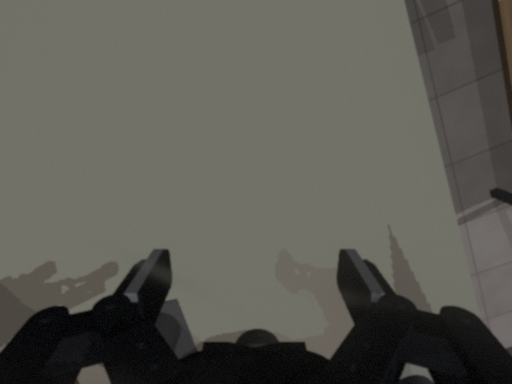

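```bash
python3 - <<'E'
import cv2
t=cv2.imread('pics/top0.png')
c=t[120:260,130:430]
c=cv2.convertScaleAbs(c,alpha=1.5)
cv2.imwrite('pics/top0z.png',cv2.resize(c,None,fx=2.66,fy=2.66,interpolation=cv2.INTER_CUBIC))
t=cv2.imread('pics/scene0.png')
c=t[110:290,110:390]
c=cv2.convertScaleAbs(c,alpha=1.8)
cv2.imwrite('pics/scene0z.png',cv2.resize(c,None,fx=2.8,fy=2.8,interpolation=cv2.INTER_CUBIC))
E
```

```text
(no output)
```

View pics/top0z.png

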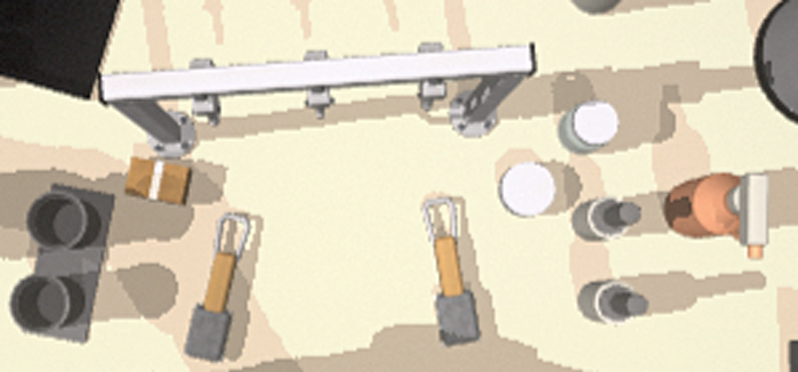

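View pics/scene0z.png

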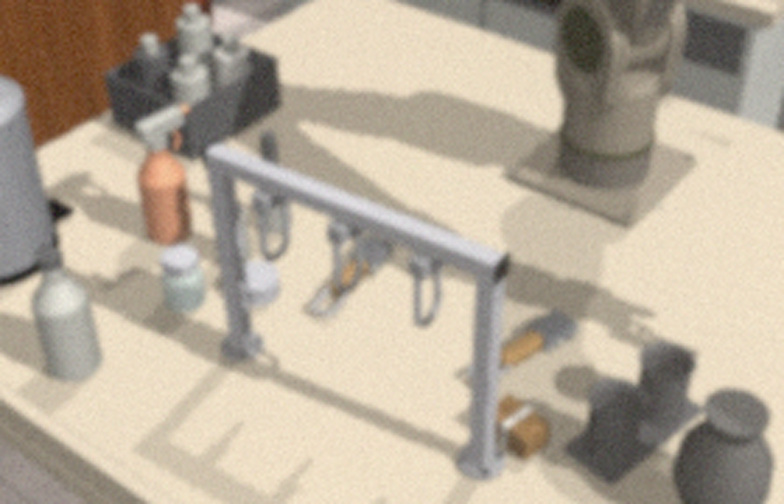

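```bash
cat > h.py <<'E'
import numpy as np, cv2
from workcell import manip
from scipy.spatial.transform import Rotation as R
def info(n):
    i=manip.camera_info(n)
    if n=='wrist':
        o=manip.get_obs(); T=np.eye(4); T[:3,:3]=R.from_quat(o['ee_rot']).as_matrix(); T[:3,3]=o['position']
        return i['K'],np.linalg.inv(T@i['mount'])
    return i['K'],i['camera_from_world']
def ray(n,px,ci=None):
    K,C=ci or info(n); W=np.linalg.inv(C)
    d=W[:3,:3]@np.linalg.solve(K,[px[0],px[1],1.]); return W[:3,3],d/np.linalg.norm(d)
def onz(n,px,z,ci=None):
    c,d=ray(n,px,ci); return c+d*(z-c[2])/d[2]
def proj(n,P,ci=None):
    K,C=ci or info(n); q=K@(C[:3,:3]@np.asarray(P,float)+C[:3,3]); return q[:2]/q[2]
def tri(*rays):
    A=np.zeros((3,3));b=np.zeros(3)
    for c,d in rays:
        M=np.eye(3)-np.outer(d,d);A+=M;b+=M@c
    return np.linalg.solve(A,b)
def snap(n,f,box=None,fx=1,al=1.5):
    ci=info(n); im=manip.camera(n); cv2.imwrite('pics/raw_'+f,im); c=im
    if box: c=c[box[1]:box[3],box[0]:box[2]]
    cv2.imwrite('pics/'+f,cv2.resize(cv2.convertScaleAbs(c,alpha=al),None,fx=fx,fy=fx,interpolation=cv2.INTER_CUBIC))
    return ci,im
def go(pos,yaw,tilt=0):
    """tool down, tool x at heading yaw (rad, world); prints needed total shift (tool axes, units of 80mm) and rot (units pi/4)"""
    o=manip.get_obs(); Rc=R.from_quat(o['ee_rot'])
    x=np.array([np.cos(yaw),np.sin(yaw),0]); z=np.array([0,0,-1.]); Rt=R.from_matrix(np.c_[x,np.cross(z,x),z])
    s=Rc.inv().apply(np.array(pos)-o['position'])/0.08; r=(Rc.inv()*Rt).as_rotvec()/(np.pi/4)
    s2=Rt.inv().apply(np.array(pos)-o['position'])/0.08
    print('pos',np.round(o['position'],4),'F',np.round(o['ft_force'],1),'grip',round(o['grip_width'],3),'t',round(o['clock'],2))
    print('shift units now-axes',np.round(s,3),'rot',np.round(r,3),'| shift in target axes',np.round(s2,3))
E
python3 - <<'E'
import numpy as np,cv2
from h import *
im=cv2.imread('pics/top0.png'); hsv=cv2.cvtColor(im,cv2.COLOR_BGR2HSV)
m=cv2.inRange(hsv,(8,110,70),(22,255,255))
n,l,s,c=cv2.connectedComponentsWithStats(m)
for i in range(1,n):
    if s[i,4]>15: print(s[i],c[i],onz('top',c[i],0.024))
f=lambda u,v:(130+u/2.66,120+v/2.66)
for nm,p,z in [('barL',(102,85),.322),('barR',(535,58),.322),('p0eye',(236,215),.012),('p0head',(205,357),.024),('p1eye',(439,201),.012),('p1head',(461,340),.024),
  ('tubeA',(62,220),.09),('tubeB',(47,303),.09),('rolAtop',(627,214),.167),('rolBtop',(632,304),.167),('hk0tip',(214,120),.215),('hk1tip',(320,114),.215),('hk2tip',(428,103),.215)]:
    print(nm,np.round(onz('top',f(*p),z),4))
E
```

```text
[177 179  11  15 117] [182.11965812 186.07692308] [0.58379702 0.2330949  0.024     ]
[190 182  11  14 122] [194.87704918 188.51639344] [0.57605684 0.19168601 0.024     ]
[382 185  26  24 419] [395.51312649 197.14558473] [ 0.5509702  -0.45635065  0.024     ]
[294 209  10  22 158] [298.33544304 219.70253165] [ 0.47698415 -0.1423232   0.024     ]
[207 215  11  22 161] [212.21118012 225.76397516] [0.45638593 0.13392548 0.024     ]
barL [0.6388 0.2094 0.322 ]
barR [ 0.666 -0.191  0.322]
p0eye [0.5372 0.1153 0.012 ]
p0head [0.3661 0.149  0.024 ]
p1eye [ 0.5555 -0.1333  0.012 ]
p1head [ 0.3876 -0.1577  0.024 ]
tubeA [0.5261 0.3067 0.09  ]
tubeB [0.4315 0.3211 0.09  ]
rolAtop [ 0.5311 -0.3184  0.167 ]
rolBtop [ 0.4355 -0.3217  0.167 ]
hk0tip [0.6232 0.1188 0.215 ]
hk1tip [0.6299 0.0097 0.215 ]
hk2tip [ 0.6419 -0.1016  0.215 ]
```

```bash
python3 - <<'E'
from h import *
go((0.441,0.134,0.20),np.radians(168.9))
E
```

```text
pos [0.2518 0.5718 0.2323] F [ 0.1 -0.5  1. ] grip 1.003 t 0.15
shift units now-axes [-4.37  -4.054  0.408] rot [-0.001 -0.    -0.281] | shift in target axes [-3.375 -4.914  0.404]
```

```bash
python3 -m crank '[[1,[0,0,0],[0,0,-0.14]],[1,[0,0,0],[0,0,-0.14]],[1,[-0.33,-0.49,0],[0,0,0]],[1,[-0.33,-0.49,0],[0,0,0]],[1,[-0.33,-0.49,0],[0,0,0]]]'
python3 -m crank '[[1,[-0.33,-0.49,0],[0,0,0]],[1,[-0.33,-0.49,0],[0,0,0]],[1,[-0.33,-0.49,0],[0,0,0]],[1,[-0.33,-0.49,0],[0,0,0]],[1,[-0.33,-0.49,0],[0,0,0]]]'
python3 -m crank '[[1,[-0.33,-0.49,0.2],[0,0,0]],[1,[-0.33,-0.49,0.2],[0,0,0]],[1,[0,0,0],[0,0,0]],[1,[0,0,0],[0,0,0]],[1,[0,0,0],[0,0,0]]]'
python3 - <<'E'
from h import *
go((0.441,0.134,0.20),np.radians(168.9))
snap('wrist','w1.png',fx=1.5)
E
```

```text
clock: 0.65
position: [0.3072, 0.4396, 0.2324]
ee_rot: [0.097, 0.995, -0.0, -0.0]
ft_force: [0.7, -0.7, 1.1]
grip_width: 1.0
clock: 1.15
position: [0.3986, 0.2215, 0.2329]
ee_rot: [0.097, 0.995, 0.0, -0.0]
ft_force: [0.7, 0.4, 0.5]
grip_width: 1.003
clock: 1.65
position: [0.4347, 0.1374, 0.2011]
ee_rot: [0.097, 0.995, 0.0, 0.0]
ft_force: [-0.3, 0.2, 0.2]
grip_width: 1.001
pos [0.4347 0.1374 0.2011] F [-0.3  0.2  0.2] grip 1.001 t 1.65
shift units now-axes [-0.085 -0.026  0.013] rot [ 0. -0.  0.] | shift in target axes [-0.085 -0.026  0.013]
```

View pics/w1.png

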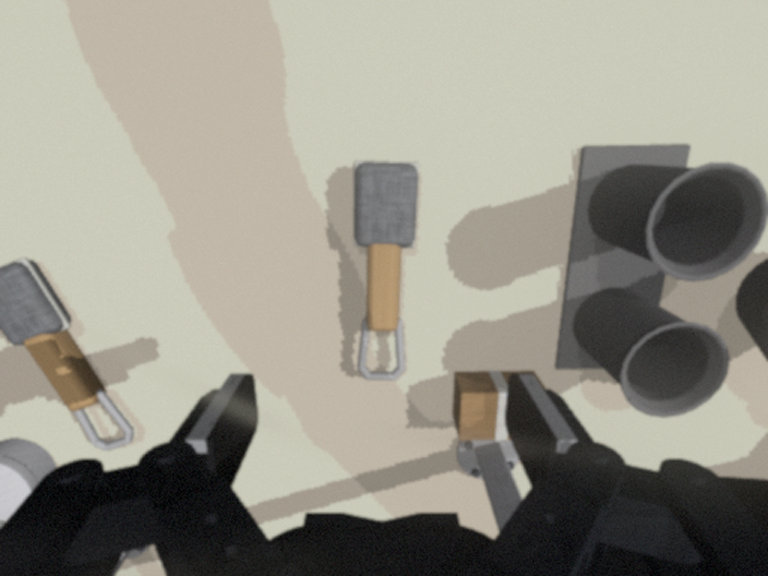

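```bash
python3 - <<'E'
from h import *
f=lambda u,v:(u/1.5,v/1.5)
for nm,p,z in [('Leye',(382,377),.012),('Lhandle_eyeend',(383,329),.024),('Ljunc',(384.5,244),.024),('Lheadend',(387,163),.024),
 ('Reye',(113,441),.012),('Rjunc',(43,336),.024),('RheadEnd',(5,266),.024),('tubeN',(707,222),.09),('tubeF',(675,369),.09)]:
    print(nm,np.round(onz('wrist',f(*p),z),4))
E
```

```text
Leye [0.5406 0.1194 0.012 ]
Lhandle_eyeend [0.492  0.1296 0.024 ]
Ljunc [0.4249 0.1438 0.024 ]
Lheadend [0.3684 0.1564 0.024 ]
Reye [ 0.5577 -0.131   0.012 ]
Rjunc [ 0.4458 -0.1376  0.024 ]
RheadEnd [ 0.3864 -0.1409  0.024 ]
tubeN [0.4342 0.3322 0.09  ]
tubeF [0.5283 0.3155 0.09  ]
```

```bash
python3 - <<'E'
from h import *
go((0.442,0.1385,0.028),np.radians(168.2))
E
```

```text
pos [0.4347 0.1376 0.2011] F [ 0.4 -0.1  0.1] grip 0.996 t 1.7
shift units now-axes [-0.087  0.028  2.164] rot [0.001 0.    0.017] | shift in target axes [-0.087  0.03   2.164]
```

```bash
python3 -m crank '[[1,[-0.09,0.03,0],[0,0,0.017]],[1,[0,0,0.6],[0,0,0]],[1,[0,0,0.6],[0,0,0]],[1,[0,0,0.6],[0,0,0]],[1,[0,0,0.36],[0,0,0]]]' 60
python3 -m crank '[[1,[0,0,0],[0,0,0]],[1,[0,0,0],[0,0,0]],[-0.2,[0,0,0],[0,0,0]],[-0.2,[0,0,0],[0,0,0]],[-0.2,[0,0,0],[0,0,0]]]'
python3 -c "
from h import *
snap('wrist','w2.png',fx=1.5); go((0.442,0.1385,0.028),np.radians(168.2))"
```

```text
clock: 2.2
position: [0.4413, 0.1374, 0.0251]
ee_rot: [0.103, 0.995, -0.001, -0.001]
ft_force: [-0.8, 0.2, 0.7]
grip_width: 1.0
clock: 2.7
position: [0.4433, 0.1378, 0.0293]
ee_rot: [0.104, 0.995, 0.001, 0.001]
ft_force: [-0.5, -0.3, -0.8]
grip_width: 0.514
pos [0.4431 0.1377 0.0291] F [ 0.2 -0.6  0.7] grip 0.423 t 2.75
shift units now-axes [0.016 0.007 0.014] rot [ 0.002  0.002 -0.003] | shift in target axes [0.016 0.007 0.014]
```

View pics/w2.png

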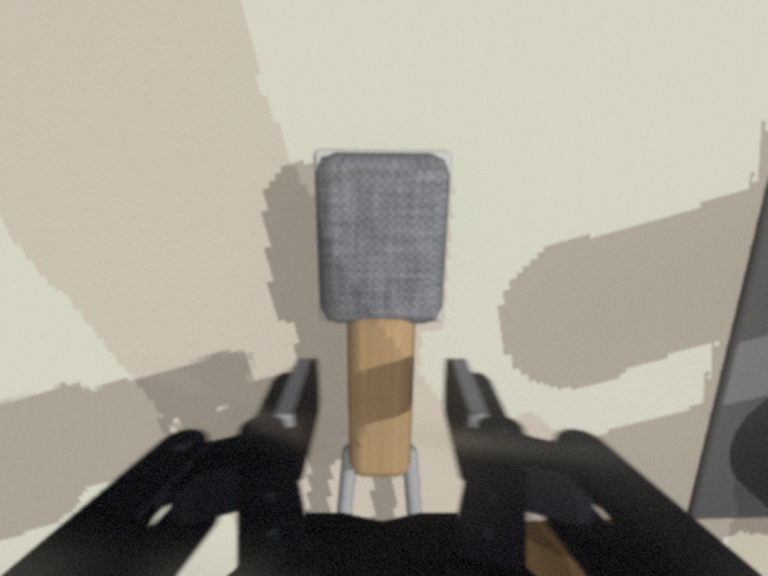

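```bash
python3 -m crank '[[-1,[0,0,0],[0,0,0]],[-1,[0,0,0],[0,0,0]],[-1,[0,0,0],[0,0,0]],[-1,[0,0,0],[0,0,0]],[-1,[0,0,0],[0,0,0]]]' 60
python3 -m crank '[[-1,[0,0,-0.1],[0,0,0]],[-1,[0,0,-0.2],[0,0,0]],[-1,[0,0,-0.4],[0,0,0]],[-1,[0,0,-0.4],[0,0,0]],[-1,[0,0,-0.4],[0,0,0]]]'
python3 -c "
from h import *
go((0.442,0.1385,0.028),np.radians(168.2))
snap('wrist','w3.png',fx=1.5); "
```

```text
clock: 3.25
position: [0.4425, 0.1373, 0.0281]
ee_rot: [0.104, 0.995, -0.0, -0.0]
ft_force: [-0.2, 0.3, 0.4]
grip_width: 0.003
clock: 3.75
position: [0.4424, 0.1371, 0.1499]
ee_rot: [0.104, 0.995, 0.0, 0.0]
ft_force: [0.1, 0.4, 0.0]
grip_width: 0.001
pos [0.4424 0.1371 0.1499] F [0.1 0.4 0. ] grip 0.001 t 3.75
shift units now-axes [0.008 0.017 1.524] rot [ 0.     0.    -0.003] | shift in target axes [0.008 0.017 1.524]
```

View pics/w3.png

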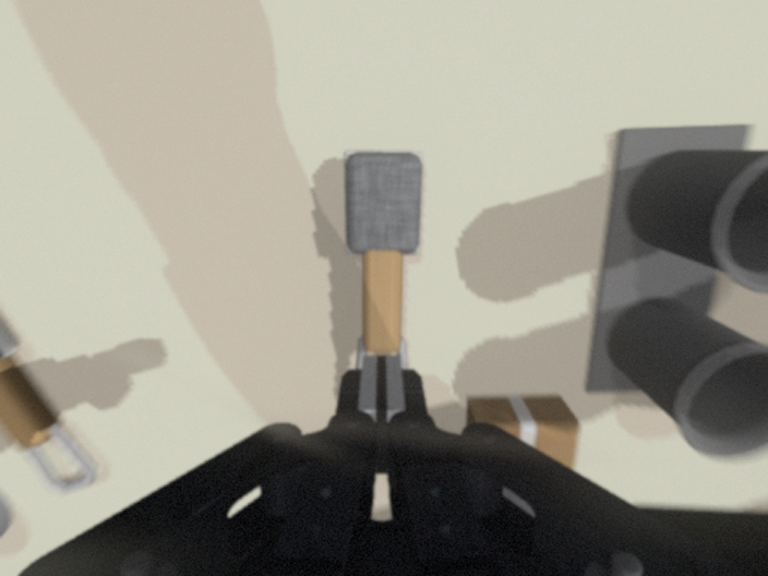

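```bash
python3 - <<'E'
from h import *
f=lambda u,v:(u/1.5,v/1.5)
for nm,p,z in [('Lhandle_eyeend',(382,353),.024),('Ljunc',(382.5,252),.024),('Lheadend',(383,153),.024)]:
    print(nm,np.round(onz('wrist',f(*p),z),4))
o=manip.get_obs();Rm=R.from_quat(o['ee_rot'])
for d in (0.003,0.022):print(proj('wrist',o['position']+Rm.apply([0,0,d]))*1.5)
snap('scene','s1.png',box=(200,100,400,290),fx=3,al=1.8)
E
```

```text
Lhandle_eyeend [0.5009 0.1289 0.024 ]
Ljunc [0.4309 0.144  0.024 ]
Lheadend [0.3719 0.1567 0.024 ]
[377.54401066 371.0266882 ]
[377.83057567 348.60893874]
```

View pics/s1.png

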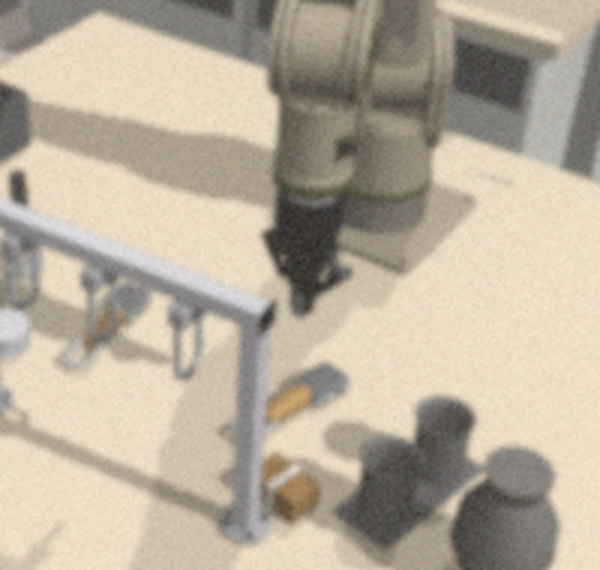

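```bash
python3 - <<'E'
from h import *
o=manip.get_obs();Rm=R.from_quat(o['ee_rot'])
for d in (-0.02,0.003,0.022):
    p=o['position']+Rm.apply([0,0,d]); q=proj('scene',p); print(d,q,((q-[200,100])*3))
E
```

```text
-0.02 [300.23023234 200.03193117] [300.69069701 300.09579352]
0.003 [299.81588996 205.12457593] [299.44766988 315.3737278 ]
0.022 [299.47950491 209.25905423] [298.43851473 327.7771627 ]
```

```bash
python3 - <<'E'
import cv2
im=cv2.imread('pics/raw_s1.png')[160:225,270:330]
cv2.imwrite('pics/s1z.png',cv2.resize(cv2.convertScaleAbs(im,alpha=2),None,fx=9,fy=9,interpolation=cv2.INTER_CUBIC))
E
```

```text
(no output)
```

View pics/s1z.png

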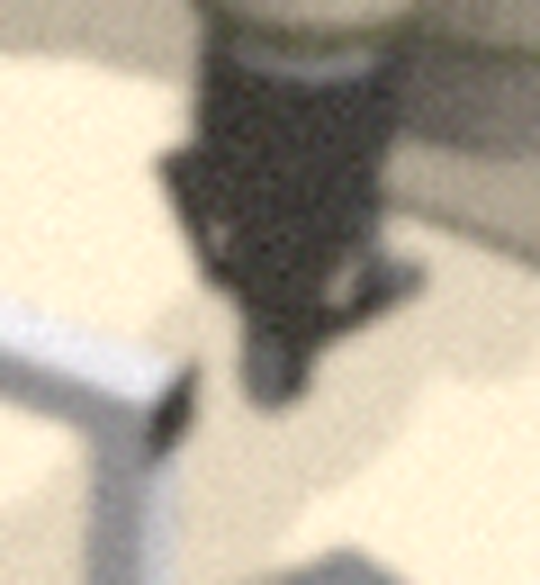

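```bash
python3 - <<'E'
import cv2
im=cv2.imread('pics/raw_w3.png')[215:315,200:310]
cv2.imwrite('pics/w3z.png',cv2.resize(cv2.convertScaleAbs(im,alpha=2.5),None,fx=6,fy=6,interpolation=cv2.INTER_CUBIC))
E
```

```text
(no output)
```

View pics/w3z.png

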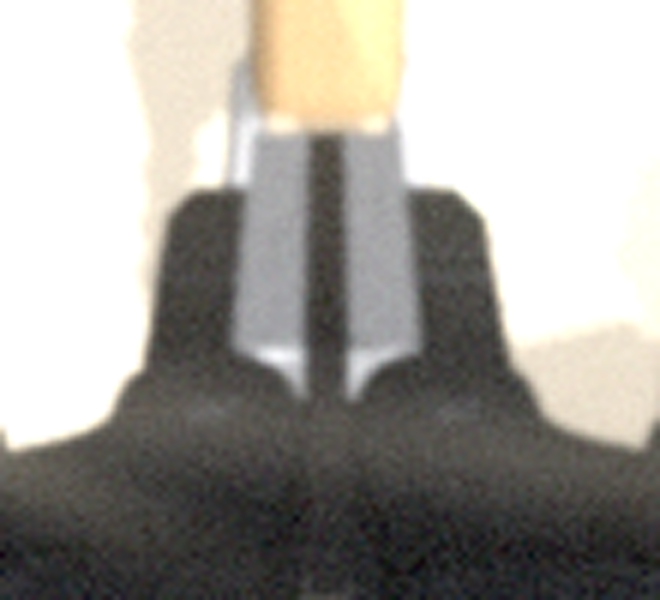

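```bash
python3 -m crank '[[-1,[0,0.6,0],[0,0,0]],[-1,[0,0.2,0.4],[0,0,0]],[-1,[0,0,0.6],[0,0,0]],[-1,[0,0,0.4],[0,0,0]],[-1,[0,0,0],[0,0,0]]]' 60
python3 -m crank '[[-1,[0,0,0.05],[0,0,0]],[-1,[0,0,0.05],[0,0,0]],[-1,[0,0,0],[0,0,0]],[-1,[0,0,0],[0,0,0]],[-1,[0,0,0],[0,0,0]]]' 60

```

```text
clock: 4.35
position: [0.4527, 0.1983, 0.0322]
ee_rot: [0.104, 0.995, -0.003, -0.003]
ft_force: [-0.2, -0.6, 0.3]
grip_width: 0.005
clock: 4.85
position: [0.4561, 0.2002, 0.0289]
ee_rot: [0.104, 0.995, 0.0, 0.0]
ft_force: [-0.0, 0.2, 0.5]
grip_width: -0.0
```

```bash
python3 -m crank '[[-1,[0,0,0.04],[0,0,0]],[-1,[0,0,0.04],[0,0,0]],[-1,[0,0,0],[0,0,0]],[-1,[0,0,0],[0,0,0]],[-1,[0,0,0],[0,0,0]]]' 60
python3 -c "
from h import *
snap('wrist','w4.png',fx=1.5)"
```

```text
clock: 5.35
position: [0.4557, 0.1999, 0.0217]
ee_rot: [0.104, 0.995, 0.0, -0.0]
ft_force: [-0.4, -0.1, 0.7]
grip_width: 0.004
```

View pics/w4.png

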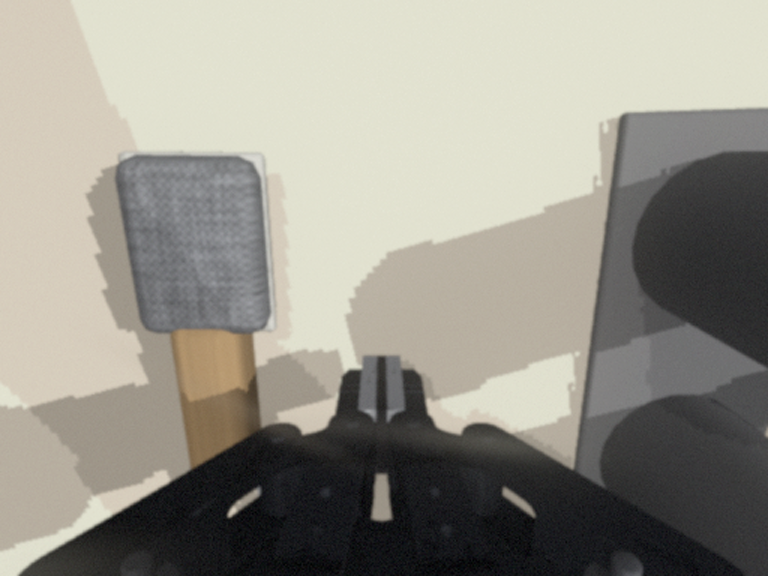

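```bash
python3 -m crank '[[-1,[0,0,0.03],[0,0,0]],[-1,[0,0,0.03],[0,0,0]],[-1,[0,0,0],[0,0,0]],[-1,[0,0,0],[0,0,0]],[-1,[0,0,0],[0,0,0]]]' 60
python3 -m crank '[[-1,[0,0,0.03],[0,0,0]],[-1,[0,0,0.03],[0,0,0]],[-1,[0,0,0],[0,0,0]],[-1,[0,0,0],[0,0,0]],[-1,[0,0,0],[0,0,0]]]' 60
python3 -m crank '[[-1,[0,0,0.02],[0,0,0]],[-1,[0,0,0.02],[0,0,0]],[-1,[0,0,0],[0,0,0]],[-1,[0,0,0],[0,0,0]],[-1,[0,0,0],[0,0,0]]]' 60

```

```text
clock: 5.9
position: [0.4557, 0.1999, 0.0169]
ee_rot: [0.104, 0.995, 0.0, 0.0]
ft_force: [-0.6, -0.3, 0.1]
grip_width: -0.0
clock: 6.4
position: [0.4558, 0.1999, 0.0121]
ee_rot: [0.104, 0.995, 0.0, 0.0]
ft_force: [-0.5, 0.4, -0.2]
grip_width: 0.003
clock: 6.9
position: [0.4557, 0.1999, 0.0089]
ee_rot: [0.104, 0.995, 0.0, 0.0]
ft_force: [0.7, 0.1, 0.3]
grip_width: 0.002
```

```bash
python3 -m crank '[[-1,[0,0,0.02],[0,0,0]],[-1,[0,0,0.02],[0,0,0]],[-1,[0,0,0],[0,0,0]],[-1,[0,0,0],[0,0,0]],[-1,[0,0,0],[0,0,0]]]' 60
python3 -m crank '[[-1,[0,0,0.02],[0,0,0]],[-1,[0,0,0.02],[0,0,0]],[-1,[0,0,0],[0,0,0]],[-1,[0,0,0],[0,0,0]],[-1,[0,0,0],[0,0,0]]]' 60

```

```text
clock: 7.4
position: [0.4558, 0.1999, 0.0057]
ee_rot: [0.104, 0.995, 0.0, 0.0]
ft_force: [-0.2, -0.6, 1.0]
grip_width: 0.001
clock: 7.9
position: [0.4558, 0.1999, 0.0025]
ee_rot: [0.104, 0.995, 0.0, 0.0]
ft_force: [-0.5, -0.5, -1.1]
grip_width: 0.002
```

```bash
python3 -m crank '[[-1,[0,0,0.02],[0,0,0]],[-1,[0,0,0.02],[0,0,0]],[-1,[0,0,0],[0,0,0]],[-1,[0,0,0],[0,0,0]],[-1,[0,0,0],[0,0,0]]]' 60
python3 -c "
from h import *
snap('scene','s2.png',box=(250,130,350,230),fx=6,al=1.8)"
```

```text
clock: 8.4
position: [0.456, 0.2001, 0.0016]
ee_rot: [0.104, 0.995, 0.0, -0.0]
ft_force: [-12.8, -5.4, 36.1]
grip_width: -0.004
```

View pics/s2.png

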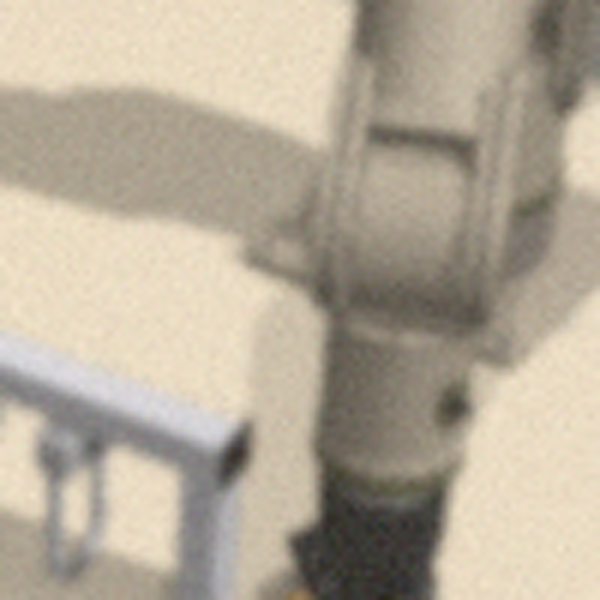

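```bash
python3 -m crank '[[-1,[0,0,-0.1],[0,0,0]],[-1,[0,0,-0.4],[0,0,0]],[1,[0,0,-0.6],[0,0,0]],[1,[0,-0.4,-0.6],[0,0,0]],[1,[0,-0.4,-0.3],[0,0,0]]]' 60
python3 -m crank '[[1,[0,0,0],[0,0,0]],[1,[0,0,0],[0,0,0]],[1,[0,0,0],[0,0,0]],[1,[0,0,0],[0,0,0]],[1,[0,0,0],[0,0,0]]]' 60
python3 -c "
from h import *
snap('wrist','w5.png',fx=1.5)"
```

```text
clock: 8.95
position: [0.4444, 0.1419, 0.1562]
ee_rot: [0.103, 0.995, 0.001, 0.002]
ft_force: [0.8, 0.5, -0.5]
grip_width: 0.511
clock: 9.45
position: [0.443, 0.1419, 0.1521]
ee_rot: [0.103, 0.995, -0.0, -0.001]
ft_force: [0.1, 0.2, 0.1]
grip_width: 0.999
```

View pics/w5.png

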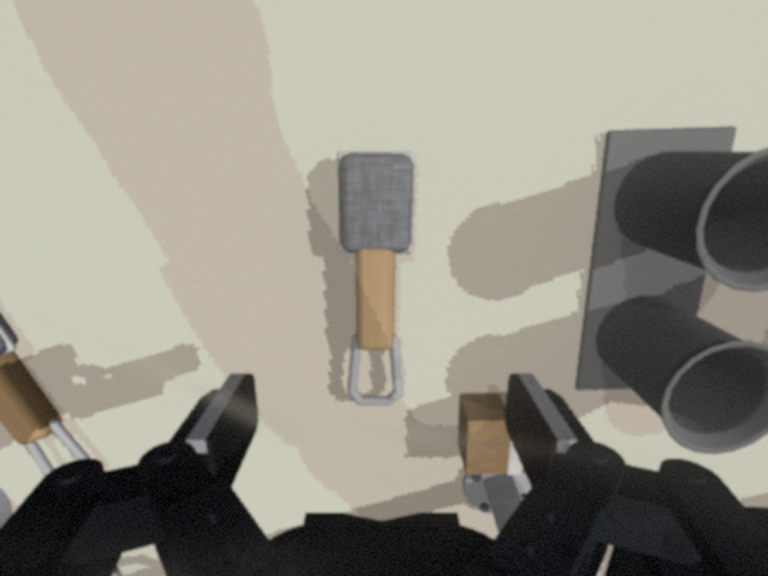

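```bash
python3 - <<'E'
from h import *
f=lambda u,v:(u/1.5,v/1.5)
for nm,p,z in [('Leye',(376,401),.014),('junc',(376,250),.024),('headend',(376,154),.024),('base1',(608,130),0),('base2',(577,388),0)]:
    print(nm,np.round(onz('wrist',f(*p),z),4))
e=onz('wrist',f(376,401),.014); j=onz('wrist',f(376,203),.024); d=(e-j)[:2]; print(np.degrees(np.arctan2(d[1],d[0])),e[:2]-0.098*d/np.linalg.norm(d))
go((0.443,0.1395,0.005),np.radians(168.2))
E
```

```text
Leye [0.5389 0.1192 0.014 ]
junc [0.4255 0.1436 0.024 ]
headend [0.3689 0.1557 0.024 ]
base1 [0.3851 0.3023 0.    ]
base2 [0.5681 0.2705 0.    ]
-12.117180324122439 [0.44308807 0.13981325]
pos [0.4431 0.1418 0.1522] F [0.5 0.7 0.3] grip 1.003 t 9.5
shift units now-axes [-0.007 -0.026  1.84 ] rot [-0.001 -0.001 -0.002] | shift in target axes [-0.005 -0.028  1.84 ]
```

```bash
python3 -m crank '[[1,[0,-0.025,0.6],[0,0,0]],[1,[0,0,0.6],[0,0,0]],[1,[0,0,0.4],[0,0,0]],[1,[0,0,0.18],[0,0,0]],[1,[0,0,0.05],[0,0,0]]]' 60
python3 -m crank '[[-1,[0,0,0],[0,0,0]],[-1,[0,0,0],[0,0,0]],[-1,[0,0,0],[0,0,0]],[-1,[0,0,0],[0,0,0]],[-1,[0,0,0],[0,0,0]]]'
python3 -m crank '[[-1,[0,0,0],[0,0,0]],[-1,[0,0,0],[0,0,0]],[-1,[0,0,0],[0,0,0]],[-1,[0,0,0],[0,0,0]],[-1,[0,0,0],[0,0,0]]]'

```

```text
clock: 10.0
position: [0.4416, 0.139, 0.0045]
ee_rot: [0.104, 0.995, -0.001, -0.002]
ft_force: [-0.3, -0.3, 0.2]
grip_width: 1.001
clock: 10.5
position: [0.4437, 0.1399, 0.0075]
ee_rot: [0.104, 0.995, 0.001, 0.001]
ft_force: [-1.0, -0.2, 6.3]
grip_width: 0.289
clock: 11.0
position: [0.4437, 0.1399, 0.0075]
ee_rot: [0.104, 0.995, 0.001, 0.001]
ft_force: [-2.2, -0.3, 6.5]
grip_width: 0.289
```

```bash
python3 -m crank '[[-1,[0,0,-0.1],[0,0,0]],[-1,[0,0,-0.3],[0,0,0]],[-1,[0,0,-0.6],[0,0,0]],[-1,[0,0,-0.6],[0,0,0]],[-1,[0,0,-0.6],[0,0,0]]]' 60
python3 -m crank '[[-1,[0,0,-0.3],[0,0,0]],[-1,[0,0,0],[0,0,0]],[-1,[0,0,0],[0,0,0]],[-1,[0,0,0],[0,0,0]],[-1,[0,0,0],[0,0,0]]]' 60
python3 -c "
from h import *
snap('wrist','w6.png',fx=1.5);snap('top','t6.png',box=(160,125,340,185),fx=4.4,al=1.4);snap('scene','s6.png',box=(180,150,310,290),fx=4.2,al=1.5)"
```

```text
clock: 11.5
position: [0.4424, 0.139, 0.1849]
ee_rot: [0.104, 0.995, 0.0, 0.0]
ft_force: [1.6, 1.1, -1.2]
grip_width: 0.291
clock: 12.0
position: [0.4423, 0.1392, 0.2052]
ee_rot: [0.104, 0.995, -0.001, -0.001]
ft_force: [0.8, 0.3, -1.0]
grip_width: 0.287
```

View pics/w6.png

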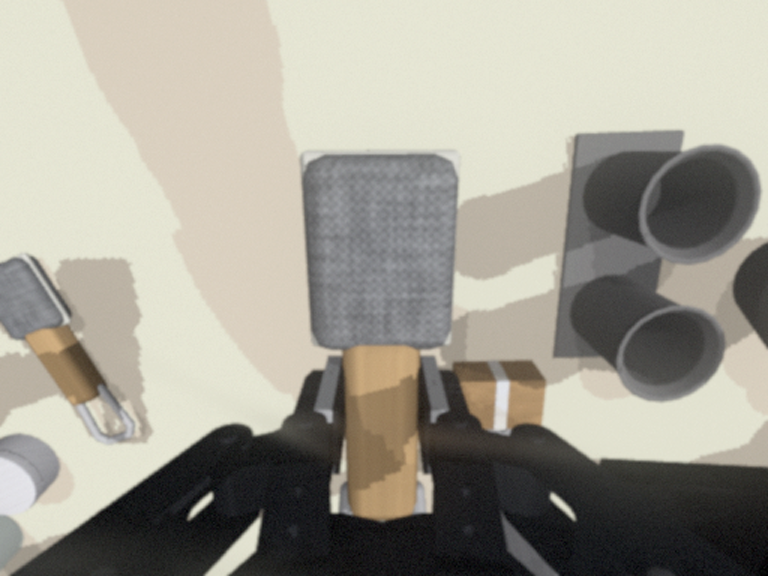

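View pics/t6.png

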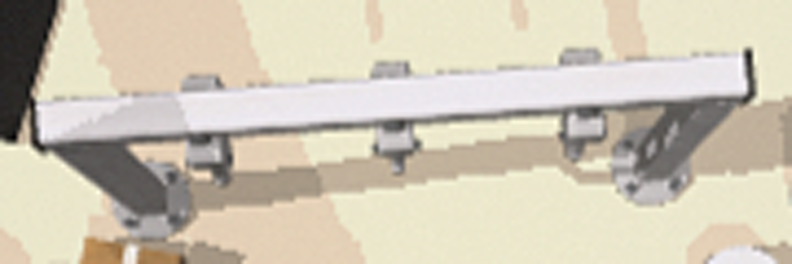

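View pics/s6.png

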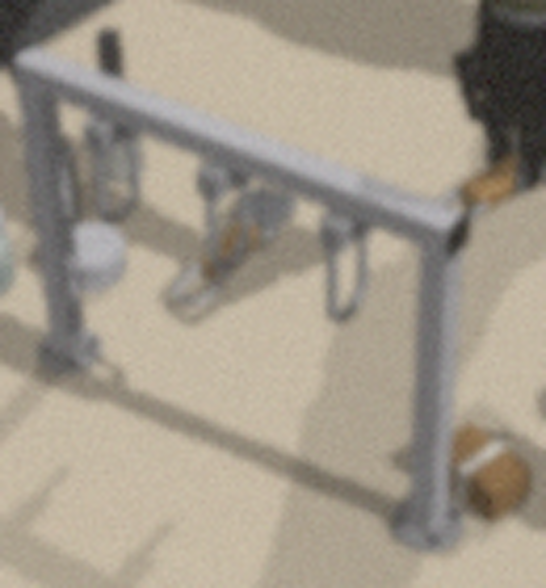

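```bash
python3 - <<'E'
from h import *
f=lambda u,v:(160+u/4.4,125+v/4.4)
c=[onz('top',f(*p),.322) for p in [(40,146),(36,102),(748,96),(745,52)]]
for x in c: print(np.round(x,4))
L=(c[0]+c[1])/2;Rr=(c[2]+c[3])/2; yv=(L-Rr)/np.linalg.norm(L-Rr); print('len',np.linalg.norm(L-Rr),'mid',(L+Rr)/2,'yaw',np.degrees(np.arctan2(-yv[0],yv[1])))
mid=(L+Rr)/2
for k in (1,0,-1): print('hook pred',k,np.round(mid+yv*.11*k,4))
for p in [(220,182),(398,170),(572,155)]: print('nose',np.round(onz('top',f(*p),.228),4))
for p in [(155,205),(650,172)]: print('foot',np.round(onz('top',f(*p),.008),4))
g=lambda u,v:(180+u/4.2,150+v/4.2)
for p in [(343,318),(120,215)]: print('bowl scene',np.round(onz('scene',g(*p),.191),4))
for p in [(462,215),(20,60)]: print('scene barcorner',np.round(onz('scene',g(*p),.322),4))
E
```

```text
[0.6234 0.2072 0.322 ]
[0.6482 0.21   0.322 ]
[ 0.6534 -0.188   0.322 ]
[ 0.6784 -0.1867  0.322 ]
len 0.3971122138188824 mid [0.65086491 0.01064267 0.322     ] yaw 4.349497411514615
hook pred 1 [0.6425 0.1203 0.322 ]
hook pred 0 [0.6509 0.0106 0.322 ]
hook pred -1 [ 0.6592 -0.099   0.322 ]
nose [0.6178 0.1183 0.228 ]
nose [0.6257 0.009  0.228 ]
nose [ 0.6355 -0.0979  0.228 ]
foot [0.6334 0.1942 0.008 ]
foot [ 0.66   -0.1759  0.008 ]
bowl scene [0.6518 0.1231 0.191 ]
bowl scene [ 0.6619 -0.0985  0.191 ]
scene barcorner [0.6326 0.2115 0.322 ]
scene barcorner [ 0.6801 -0.1763  0.322 ]
```

```bash
python3 -m crank '[[-1,[0,0,0],[0,0,-0.178]],[-1,[0,0,0],[0,0,-0.178]],[-1,[0,0,0],[0,0,0]],[-1,[0,0,0],[0,0,0]],[-1,[0,0,0],[0,0,0]]]' 60
python3 -c "
from h import *
go((0.4849,0.1087,0.2305),np.radians(184.2))"
```

```text
clock: 12.65
position: [0.4429, 0.1395, 0.2064]
ee_rot: [-0.034, 0.999, -0.0, -0.0]
ft_force: [-0.1, 0.6, -0.8]
grip_width: 0.29
pos [0.4429 0.1395 0.2064] F [-0.1  0.6 -0.8] grip 0.29 t 12.65
shift units now-axes [-0.497 -0.42  -0.302] rot [-0.    -0.    -0.007] | shift in target axes [-0.495 -0.422 -0.302]
```

```bash
python3 -m crank '[[-1,[0,0,-0.3],[0,0,-0.007]],[-1,[-0.2,-0.2,0],[0,0,0]],[-1,[-0.2,-0.2,0],[0,0,0]],[-1,[-0.1,-0.02,0],[0,0,0]],[-1,[0,0,0],[0,0,0]]]' 60
python3 -m crank '[[-1,[0,0,0],[0,0,0]],[-1,[0,0,0],[0,0,0]],[-1,[0,0,0],[0,0,0]],[-1,[0,0,0],[0,0,0]],[-1,[0,0,0],[0,0,0]]]' 60
python3 -c "
from h import *
go((0.4849,0.1087,0.2305),np.radians(184.2))
snap('wrist','w7.png',fx=1.5);snap('top','t7.png',box=(160,125,340,235),fx=4.4,al=1.4);snap('scene','s7.png',box=(210,150,330,290),fx=4.2,al=1.5)
for s in (0,):
    print(proj('scene',(.5824,.1156,.235)),proj('top',(.5824,.1156,.235)))
"
```

```text
clock: 13.15
position: [0.4859, 0.109, 0.2302]
ee_rot: [-0.037, 0.999, -0.0, -0.0]
ft_force: [0.0, -0.3, -1.5]
grip_width: 0.285
clock: 13.65
position: [0.4853, 0.1093, 0.2306]
ee_rot: [-0.039, 0.999, 0.0, 0.0]
ft_force: [-0.7, 0.4, -1.4]
grip_width: 0.288
pos [0.4853 0.1093 0.2306] F [-0.7  0.4 -1.4] grip 0.288 t 13.65
shift units now-axes [ 0.005 -0.007  0.001] rot [0.    0.    0.005] | shift in target axes [ 0.005 -0.007  0.001]
[272.69553072 203.34184446] [210.49289142 179.07005046]
```

View pics/w7.png

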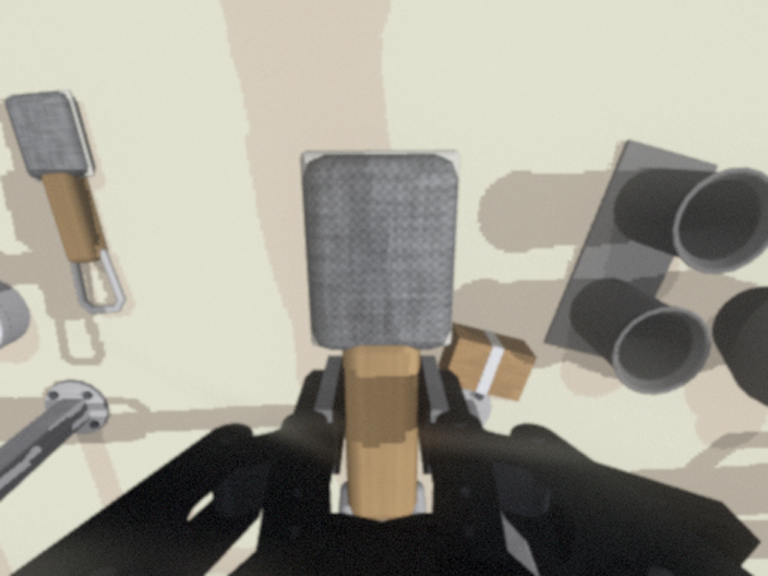

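View pics/t7.png

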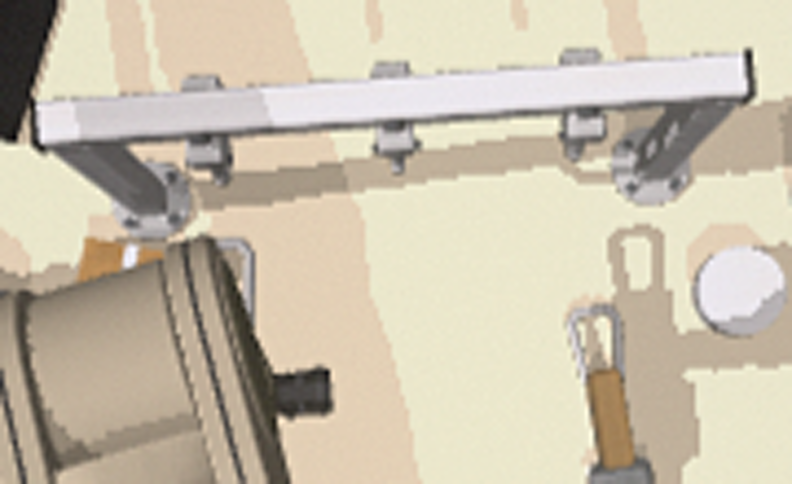

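View pics/s7.png

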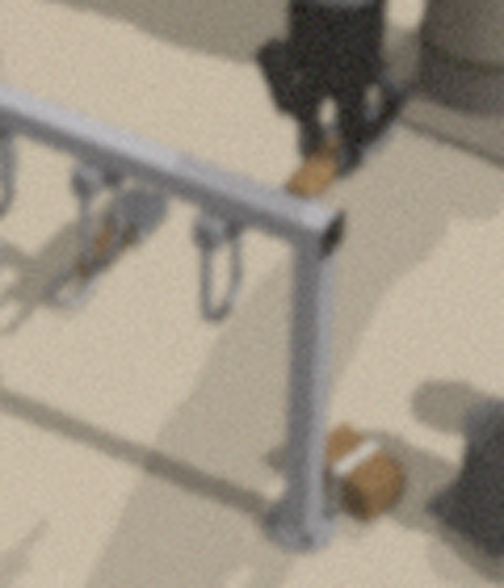

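```bash
python3 -m crank '[[-1,[-0.1,-0.007,0],[0,0,0.005]],[-1,[-0.1,0,0],[0,0,0]],[-1,[-0.1,0,0],[0,0,0]],[-1,[0,0,0],[0,0,0]],[-1,[0,0,0],[0,0,0]]]' 60
python3 -c "
from h import *
go((0.4849,0.1087,0.2305),np.radians(184.2))
snap('top','t8.png',box=(170,140,260,200),fx=8.8,al=1.4);snap('scene','s8.png',box=(240,170,300,240),fx=8,al=1.5)
"
```

```text
clock: 14.3
position: [0.5095, 0.1102, 0.2302]
ee_rot: [-0.036, 0.999, -0.0, -0.0]
ft_force: [0.1, -0.3, -1.3]
grip_width: 0.293
pos [0.5095 0.1102 0.2302] F [ 0.1 -0.3 -1.3] grip 0.293 t 14.3
shift units now-axes [ 0.308  0.004 -0.003] rot [-0.    -0.001 -0.001] | shift in target axes [ 0.308  0.004 -0.003]
```

View pics/t8.png

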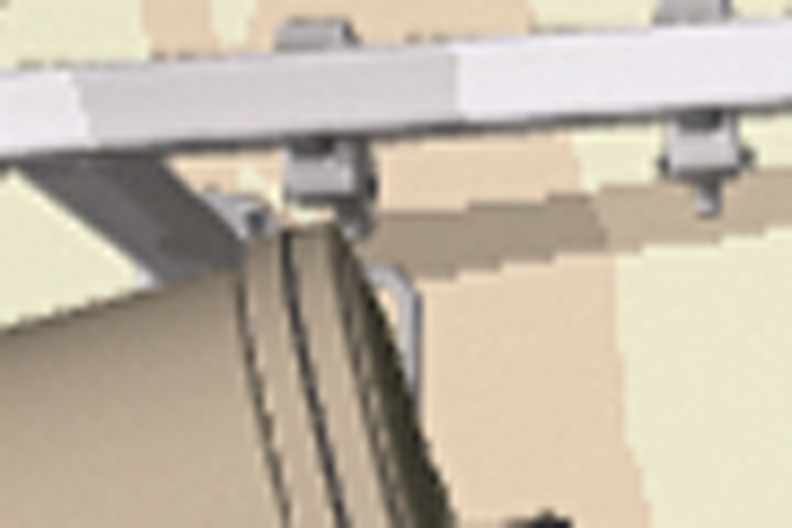

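View pics/s8.png

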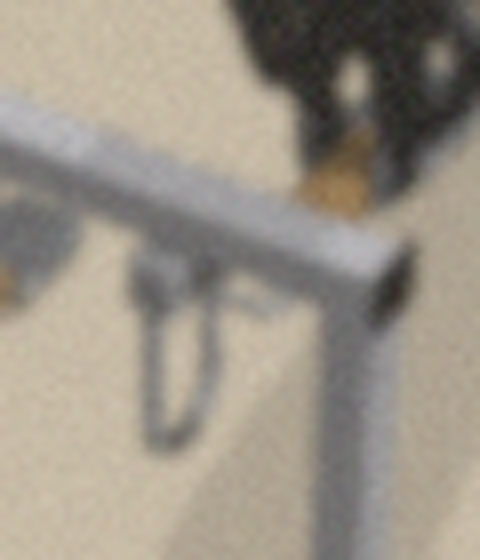

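```bash
python3 - <<'E'
from h import *
u=np.array([np.cos(np.radians(4.2)),np.sin(np.radians(4.2)),0]);v=np.array([-u[1],u[0],0])
p=np.array([.5095,.1102,.2347])+.098*u; H=np.array([.6425,.1203,.215])
print('bar rel hook',(p-H)@u,(p-H)@v)
for nm,q in [('barL',p+v*.014),('barR',p-v*.014),('nosetip',H-.022*u+[0,0,.013]),('bowlbot',H-[0,0,.0215]),('pin',H-.02*u+[0,0,.058])]:
    print(nm,((proj('scene',q)-[240,170])*8).round(), ((proj('top',q)-[170,140])*8.8).round())
E
```

```text
bar rel hook -0.035382531261842015 -0.0003321960019920115
barL [259. 312.] [306. 266.]
barR [200. 288.] [398. 260.]
nosetip [212. 331.] [351. 223.]
bowlbot [182. 426.] [360. 171.]
pin [211. 245.] [332. 193.]
```

```bash
python3 - <<'E'
from h import *
u=np.array([np.cos(np.radians(4.2)),np.sin(np.radians(4.2)),0]);v=np.array([-u[1],u[0],0])
H=np.array([.6425,.1203,.215])
M=H-.11*v
C=lambda q:(((proj('scene',q)-[240,170])*8).round(),((proj('scene',q)-[210,150])*4.2).round())
for a in (-.0125,.0125):
    print('barend top',a,C(M+.1985*v+a*u+[0,0,.107]))
print('foot',C(M+.188*v-[0,0,.21]), M+.188*v)
print('shank bottom', C(H+.022*u), 'shank top',C(H+.022*u+[0,0,.058]))
for z in (.058,.082): print('head',C(H+.026*u+[0,0,z]),C(H-.026*u+[0,0,z]))
E
```

```text
barend top -0.0125 (array([405., 234.]), array([339., 207.]))
barend top 0.0125 (array([371., 269.]), array([321., 225.]))
foot (array([332., 823.]), array([300., 516.])) [0.63678742 0.19809053 0.215     ]
shank bottom (array([152., 416.]), array([206., 302.])) shank top (array([153., 303.]), array([206., 243.]))
head (array([147., 308.]), array([203., 246.])) (array([219., 237.]), array([241., 209.]))
head (array([147., 259.]), array([203., 220.])) (array([220., 189.]), array([241., 183.]))
```

```bash
python3 -m crank '[[-1,[0,0,-0.03],[0,0,0]],[-1,[-0.1,0,0],[0,0,0]],[-1,[-0.1,0,0],[0,0,0]],[-1,[0,0,0],[0,0,0]],[-1,[0,0,0],[0,0,0]]]' 60
python3 -c "
from h import *
u=np.array([np.cos(np.radians(4.2)),np.sin(np.radians(4.2)),0]);v=np.array([-u[1],u[0],0])
p=manip.get_obs()['position']+.098*u+[0,0,.0045]; H=np.array([.6425,.1203,.215]); print((p-H)@u,(p-H)@v,p[2]-.215)"
```

```text
clock: 14.9
position: [0.5254, 0.1114, 0.2326]
ee_rot: [-0.036, 0.999, -0.0, -0.0]
ft_force: [-1.6, 0.5, -0.9]
grip_width: 0.289
-0.019454703203260128 -0.00025882806289849865 0.022147613922137627
```

```bash
python3 -m crank '[[-1,[-0.1,0,0],[0,0,0]],[-1,[-0.1,0,0],[0,0,0]],[-1,[-0.1,0,0],[0,0,0]],[-1,[-0.04,0,0],[0,0,0]],[-1,[0,0,0],[0,0,0]]]' 60
python3 -c "
from h import *
u=np.array([np.cos(np.radians(4.2)),np.sin(np.radians(4.2)),0]);v=np.array([-u[1],u[0],0])
p=manip.get_obs()['position']+.098*u+[0,0,.0045]; H=np.array([.6425,.1203,.215]); print((p-H)@u,(p-H)@v,p[2]-.215)
snap('scene','s9.png',box=(240,170,300,240),fx=8,al=1.5)"
```

```text
clock: 15.4
position: [0.5527, 0.1133, 0.2323]
ee_rot: [-0.036, 0.999, -0.0, -0.0]
ft_force: [-2.0, 0.1, -5.6]
grip_width: 0.289
0.007927003359579595 -0.00037640276719037706 0.021786775940828756
```

View pics/s9.png

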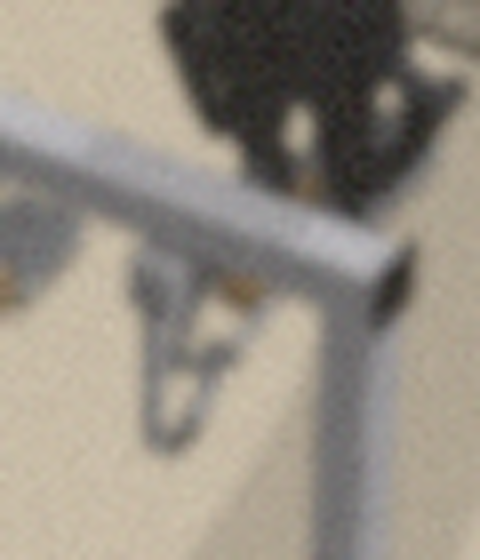

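```bash
python3 -m crank '[[-1,[0,0,0.1],[0,0,0]],[-1,[0,0,0.1],[0,0,0]],[-1,[0,0,0.1],[0,0,0]],[-1,[0,0,0.02],[0,0,0]],[-1,[0,0,0],[0,0,0]]]' 60
python3 -c "
from h import *
u=np.array([np.cos(np.radians(4.2)),np.sin(np.radians(4.2)),0]);v=np.array([-u[1],u[0],0])
p=manip.get_obs()['position']+.098*u+[0,0,.0045]; H=np.array([.6425,.1203,.215]); print((p-H)@u,(p-H)@v,p[2]-.215)
snap('scene','s10.png',box=(240,170,300,240),fx=8,al=1.5)"
```

```text
clock: 15.95
position: [0.5525, 0.1134, 0.2071]
ee_rot: [-0.036, 0.999, -0.0, 0.0]
ft_force: [0.8, 0.3, -1.6]
grip_width: 0.288
0.007736865099118355 -0.000292347392054468 -0.0034321702344430605
```

View pics/s10.png

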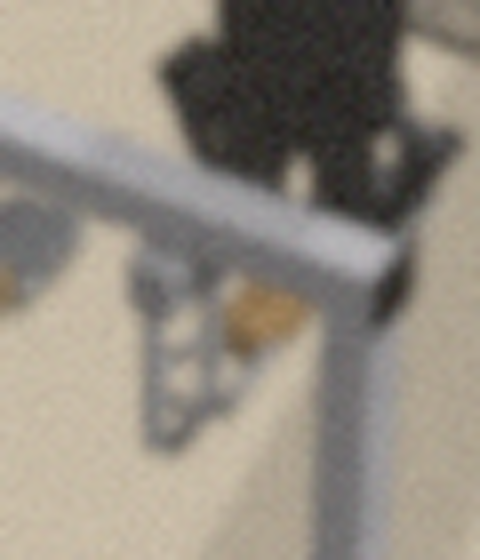

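```bash
python3 -m crank '[[0,[0,0,0],[0,0,0]],[0,[0,0,0],[0,0,0]],[0,[0,0,0],[0,0,0]],[0,[0,0,0],[0,0,0]],[0,[0,0,0],[0,0,0]]]' 60
python3 -m crank '[[0,[0,0,-0.2],[0,0,0]],[0,[0,0,-0.2],[0,0,0]],[0,[0.2,0,-0.2],[0,0,0]],[0,[0.4,0,-0.1],[0,0,0]],[0,[0.5,0,0],[0,0,0]]]' 60
python3 -c "
from h import *
snap('scene','s11.png',box=(220,170,320,290),fx=5,al=1.5)"
```

```text
clock: 16.5
position: [0.5525, 0.1135, 0.2074]
ee_rot: [-0.036, 0.999, 0.0, 0.0]
ft_force: [0.2, 0.4, -0.3]
grip_width: 0.503
clock: 17.0
position: [0.4648, 0.1069, 0.2643]
ee_rot: [-0.036, 0.999, 0.0, 0.001]
ft_force: [-0.0, -0.2, 0.5]
grip_width: 0.495
```

View pics/s11.png

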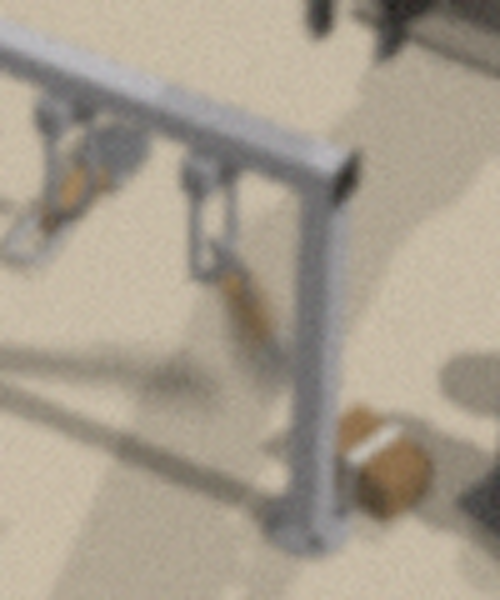

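```bash
python3 -c "
from h import *
go((0.455,-0.146,0.17),np.radians(188.3))"
```

```text
pos [0.4592 0.1063 0.2634] F [0.6 0.1 0.8] grip 0.498 t 17.05
shift units now-axes [ 0.279 -3.142  1.166] rot [ 0.001 -0.003 -0.092] | shift in target axes [ 0.507 -3.113  1.168]
```

```bash
python3 -m crank '[[1,[0.1,-0.5,0],[0,0,-0.09]],[1,[0.1,-0.5,0.1],[0,0,0]],[1,[0.1,-0.52,0.2],[0,0,0]],[1,[0.1,-0.52,0.2],[0,0,0]],[1,[0,-0.52,0.2],[0,0,0]]]' 60
python3 -m crank '[[1,[0.05,-0.54,0.2],[0,0,0]],[1,[0,0,0.26],[0,0,0]],[1,[0,0,0],[0,0,0]],[1,[0,0,0],[0,0,0]],[1,[0,0,0],[0,0,0]]]' 60
python3 -c "
from h import *
go((0.455,-0.146,0.17),np.radians(188.3))
snap('wrist','w12.png',fx=1.5)"
```

```text
clock: 17.55
position: [0.4588, -0.1017, 0.2071]
ee_rot: [-0.072, 0.997, 0.0, 0.001]
ft_force: [0.8, 0.1, 0.4]
grip_width: 1.001
clock: 18.05
position: [0.4624, -0.1424, 0.1715]
ee_rot: [-0.073, 0.997, 0.0, 0.001]
ft_force: [-0.1, -0.9, 0.9]
grip_width: 1.0
pos [ 0.4624 -0.1424  0.1715] F [-0.1 -0.9  0.9] grip 1.0 t 18.05
shift units now-axes [ 0.098 -0.031  0.019] rot [0.    0.002 0.001] | shift in target axes [ 0.098 -0.031  0.019]
```

View pics/w12.png

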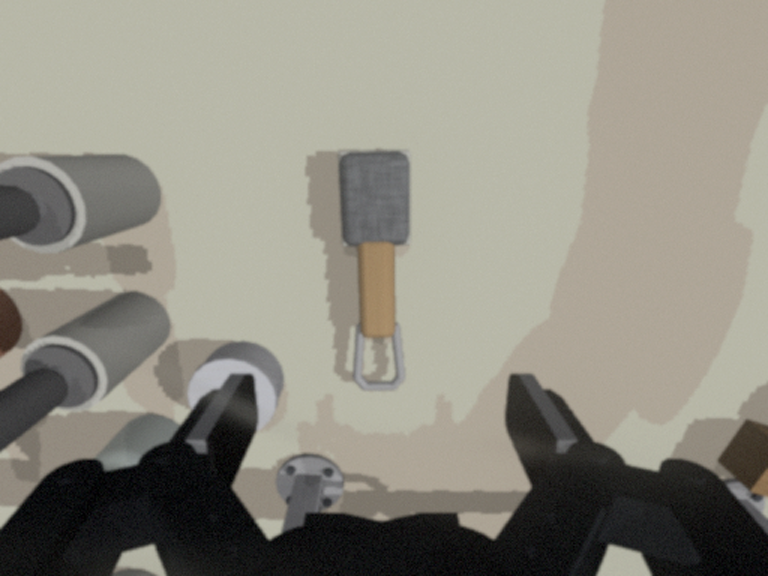

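```bash
python3 - <<'E'
from h import *
f=lambda u,v:(u/1.5,v/1.5)
e=onz('wrist',f(379,385),.014); j=onz('wrist',f(375.5,198),.024); d=(e-j)[:2]; a=np.arctan2(d[1],d[0]); g=e[:2]-0.098*d/np.linalg.norm(d); print(e,np.degrees(a),g,onz('wrist',f(376,244),.024))
go((*g,0.005),a+np.pi)
E
```

```text
[ 0.55888626 -0.12903459  0.014     ] 9.154282300795629 [ 0.46213443 -0.14462575] [ 0.44643892 -0.14737555  0.024     ]
pos [ 0.4625 -0.1424  0.1715] F [-0.  -0.1  0.4] grip 1.0 t 18.1
shift units now-axes [ 0.012 -0.027  2.082] rot [ 0.     0.002 -0.018] | shift in target axes [ 0.009 -0.026  2.082]
```

```bash
python3 -m crank '[[1,[0.01,-0.026,0.6],[0,0,-0.018]],[1,[0,0,0.6],[0,0,0]],[1,[0,0,0.5],[0,0,0]],[1,[0,0,0.26],[0,0,0]],[1,[0,0,0.1],[0,0,0]]]' 60
python3 -m crank '[[-1,[0,0,0],[0,0,0]],[-1,[0,0,0],[0,0,0]],[-1,[0,0,0],[0,0,0]],[-1,[0,0,0],[0,0,0]],[-1,[0,0,0],[0,0,0]]]'
python3 -m crank '[[-1,[0,0,0],[0,0,0]],[-1,[0,0,0],[0,0,0]],[-1,[0,0,0],[0,0,0]],[-1,[0,0,-0.1],[0,0,0]],[-1,[0,0,-0.3],[0,0,0]]]'

```

```text
clock: 18.6
position: [0.4605, -0.1446, 0.0043]
ee_rot: [-0.08, 0.997, 0.0, -0.001]
ft_force: [0.2, -0.3, 0.1]
grip_width: 0.998
clock: 19.1
position: [0.4622, -0.1455, 0.0069]
ee_rot: [-0.079, 0.997, 0.0, 0.001]
ft_force: [-2.1, 1.7, 10.3]
grip_width: 0.291
clock: 19.6
position: [0.4598, -0.1452, 0.0372]
ee_rot: [-0.079, 0.997, 0.0, -0.002]
ft_force: [0.5, -0.6, -1.0]
grip_width: 0.292
```

```bash
python3 -m crank '[[-1,[0,0,-0.6],[0,0,0.055]],[-1,[0,0,-0.6],[0,0,0.055]],[-1,[0,0,-0.6],[0,0,0]],[-1,[0,0,-0.6],[0,0,0]],[-1,[0,0,0],[0,0,0]]]' 60
python3 -c "
from h import *
go((0.5016,-0.1106,0.2315),np.radians(184.2))"
```

```text
clock: 20.1
position: [0.4638, -0.1465, 0.2361]
ee_rot: [-0.035, 0.999, 0.0, 0.005]
ft_force: [0.9, 0.2, -2.3]
grip_width: 0.292
pos [ 0.4638 -0.1465  0.2361] F [ 0.9  0.2 -2.3] grip 0.292 t 20.1
shift units now-axes [-0.503  0.415  0.063] rot [-0.     0.013 -0.003] | shift in target axes [-0.504  0.413  0.058]
```

```bash
python3 -m crank '[[-1,[-0.1,0.2,0],[0,0,0]],[-1,[-0.2,0.2,0],[0,0,0]],[-1,[-0.2,0.01,0],[0,0,0]],[-1,[0,0,0],[0,0,0]],[-1,[0,0,0],[0,0,0]]]' 60
python3 -m crank '[[-1,[0,0,0],[0,0,0]],[-1,[0,0,0],[0,0,0]],[-1,[0,0,0],[0,0,0]],[-1,[0,0,0],[0,0,0]],[-1,[0,0,0],[0,0,0]]]' 60
python3 -c "
from h import *
go((0.5016,-0.1106,0.2315),np.radians(184.2))
snap('top','t13.png',box=(250,130,340,210),fx=7,al=1.4);snap('scene','s13.png',box=(160,140,300,290),fx=4,al=1.5)
u=np.array([np.cos(np.radians(4.2)),np.sin(np.radians(4.2)),0]);v=np.array([-u[1],u[0],0])
p=manip.get_obs()['position']+.098*u+[0,0,.005]
for q in (p,p+.014*v,p-.014*v): print(((proj('top',q)-[250,130])*7).round())"
```

```text
clock: 20.6
position: [0.4982, -0.1104, 0.2292]
ee_rot: [-0.035, 0.999, -0.0, -0.001]
ft_force: [0.1, 0.0, -1.2]
grip_width: 0.292
clock: 21.1
position: [0.4987, -0.11, 0.2297]
ee_rot: [-0.036, 0.999, 0.0, 0.0]
ft_force: [0.2, -0.1, -1.3]
grip_width: 0.293
pos [ 0.4987 -0.11    0.2297] F [ 0.2 -0.1 -1.3] grip 0.293 t 21.1
shift units now-axes [-0.036 -0.011 -0.022] rot [ 0.     0.    -0.003] | shift in target axes [-0.036 -0.011 -0.022]
[295. 309.]
[258. 312.]
[331. 307.]
```

View pics/t13.png

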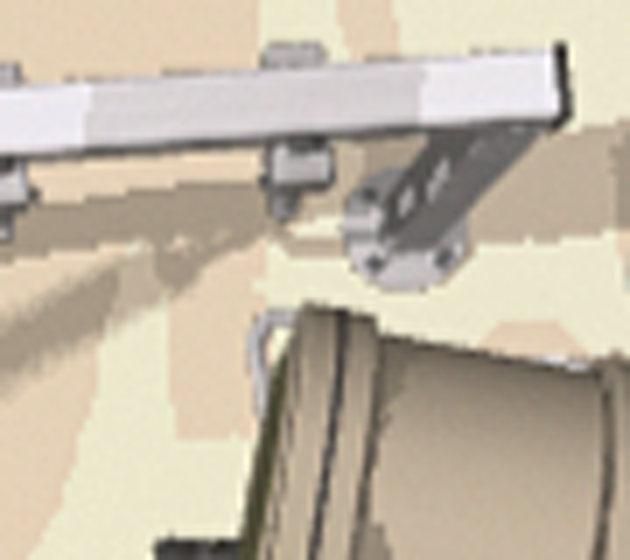

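View pics/s13.png

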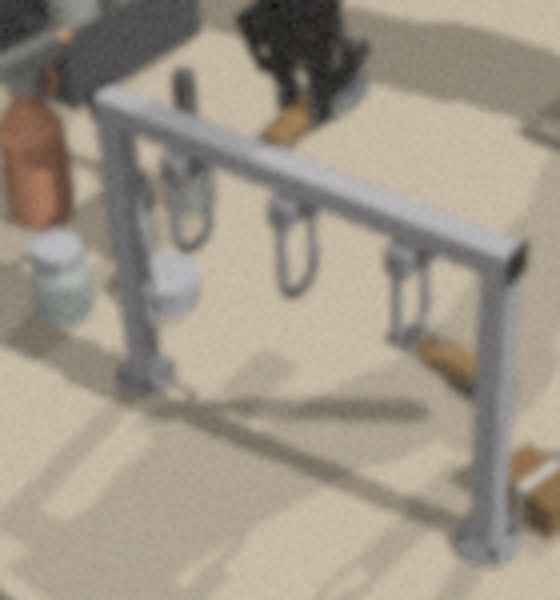

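```bash
python3 -m crank '[[-1,[-0.1,-0.005,-0.03],[0,0,0]],[-1,[-0.15,0,0],[0,0,0]],[-1,[-0.1,0,0],[0,0,0]],[-1,[-0.08,0,0],[0,0,0]],[-1,[0,0,0],[0,0,0]]]' 60
python3 -c "
from h import *
u=np.array([np.cos(np.radians(4.2)),np.sin(np.radians(4.2)),0]);v=np.array([-u[1],u[0],0])
p=manip.get_obs()['position']+.098*u+[0,0,.005]; H=np.array([.6592,-.099,.215]); print((p-H)@u,(p-H)@v,p[2]-.215)
snap('top','t14.png',box=(250,130,340,210),fx=7,al=1.4)"
```

```text
clock: 21.7
position: [0.5338, -0.1077, 0.2318]
ee_rot: [-0.036, 0.999, -0.0, -0.0]
ft_force: [-0.2, 1.3, -2.0]
grip_width: 0.289
-0.02773853255890794 0.0005062113077681506 0.02184337574228551
```

View pics/t14.png

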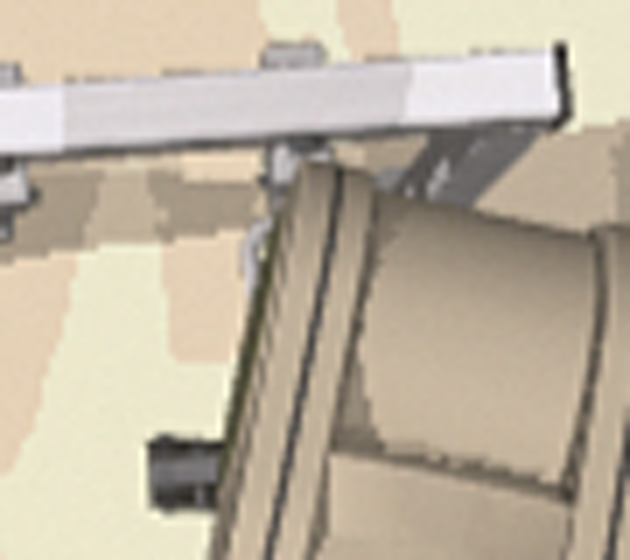

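```bash
python3 -m crank '[[-1,[-0.12,0,0],[0,0,0]],[-1,[-0.12,0,0],[0,0,0]],[-1,[-0.12,0,0],[0,0,0]],[-1,[-0.08,0,0],[0,0,0]],[-1,[0,0,0],[0,0,0]]]' 60
python3 -c "
from h import *
u=np.array([np.cos(np.radians(4.2)),np.sin(np.radians(4.2)),0]);v=np.array([-u[1],u[0],0])
p=manip.get_obs()['position']+.098*u+[0,0,.005]; H=np.array([.6592,-.099,.215]); print((p-H)@u,(p-H)@v,p[2]-.215)
snap('scene','s15.png',box=(180,140,250,220),fx=7,al=1.5)"
```

```text
clock: 22.25
position: [0.5688, -0.1051, 0.2314]
ee_rot: [-0.036, 0.999, -0.0, -0.001]
ft_force: [-1.6, 0.1, -4.4]
grip_width: 0.291
0.007352274043876527 0.0005640085631392373 0.021389404594691463
```

View pics/s15.png

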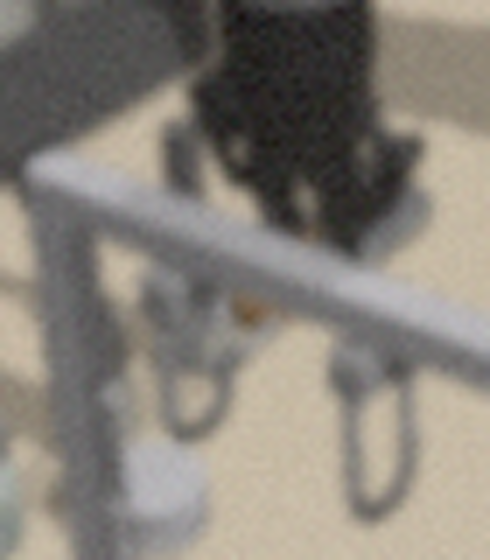

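Same signature as on the first hook. Lower and release.

```bash
python3 -m crank '[[-1,[0,0,0.1],[0,0,0]],[-1,[0,0,0.1],[0,0,0]],[-1,[0,0,0.1],[0,0,0]],[-1,[0,0,0.02],[0,0,0]],[-1,[0,0,0],[0,0,0]]]' 60
python3 -c "
from h import *
snap('scene','s16.png',box=(180,140,250,220),fx=7,al=1.5)"
```

```text
clock: 22.8
position: [0.5682, -0.1053, 0.2063]
ee_rot: [-0.036, 0.999, 0.0, 0.0]
ft_force: [0.1, -0.1, -0.9]
grip_width: 0.285
```

View pics/s16.png

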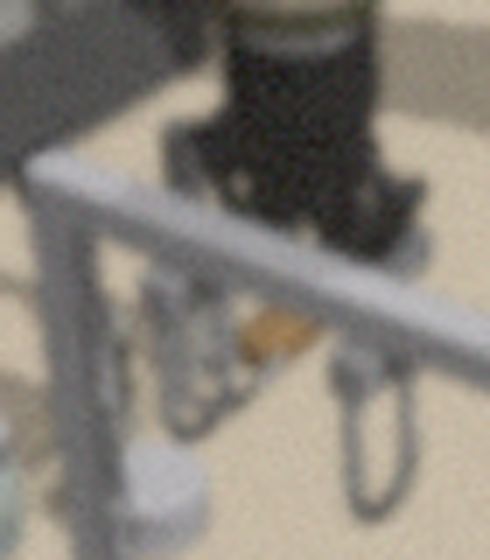

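```bash
python3 -m crank '[[0,[0,0,0],[0,0,0]],[0,[0,0,0],[0,0,0]],[0,[0,0,0],[0,0,0]],[0,[0,0,0],[0,0,0]],[0,[0,0,0],[0,0,0]]]' 60
python3 -m crank '[[0,[0,0,-0.2],[0,0,0]],[0,[0,0,-0.2],[0,0,0]],[0,[0.2,0,-0.2],[0,0,0]],[0,[0.5,0,-0.2],[0,0,0]],[0,[0.6,0,-0.2],[0,0,0]]]' 60
python3 -m crank '[[0,[0.6,0,-0.2],[0,0,0]],[0,[0.5,0,-0.1],[0,0,0]],[1,[0,0,0],[0,0,0]],[1,[0,0,0],[0,0,0]],[1,[0,0,0],[0,0,0]]]' 60
python3 -c "
from h import *
snap('scene','s17.png',box=(150,110,310,290),fx=3.3,al=1.5)
snap('top','t17.png',box=(150,120,450,260),fx=2.66,al=1.5)"
```

```text
clock: 23.35
position: [0.5683, -0.1054, 0.2066]
ee_rot: [-0.036, 0.999, 0.0, 0.0]
ft_force: [-0.7, -0.4, -0.8]
grip_width: 0.498
clock: 23.85
position: [0.4645, -0.1128, 0.2864]
ee_rot: [-0.036, 0.999, -0.001, -0.0]
ft_force: [-0.5, -0.0, 1.5]
grip_width: 0.503
clock: 24.35
position: [0.3784, -0.1188, 0.3098]
ee_rot: [-0.036, 0.999, -0.0, -0.0]
ft_force: [0.0, -0.7, -0.1]
grip_width: 0.981
```

View pics/s17.png

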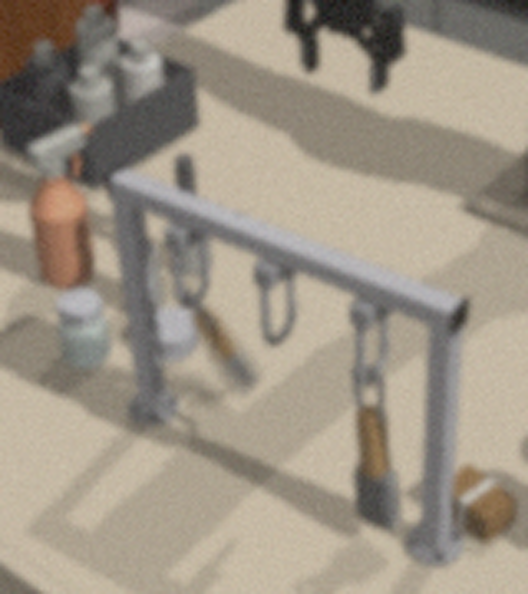

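View pics/t17.png

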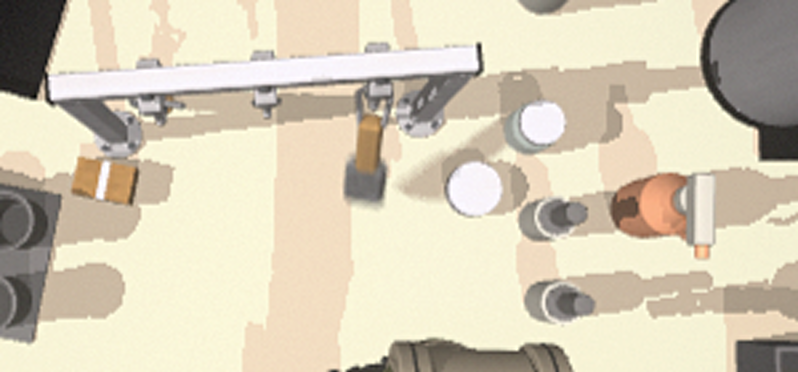

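```bash
python3 -m crank '[[1,[0,0,0],[0,0,0.18]],[1,[0,0,0],[0,0,0.18]],[1,[0,0,0],[0,0,0.18]],[1,[0,0,0],[0,0,0.18]],[1,[0,0,0],[0,0,0.18]]]' 60
python3 -m crank '[[1,[0,0,0],[0,0,0.15]],[1,[0,0,0],[0,0,0.15]],[1,[0,0,0],[0,0,0]],[1,[0,0,0],[0,0,0]],[1,[0,0,0],[0,0,0]]]' 60
python3 -c "
from h import *
go((0.42,-0.3,0.25),np.radians(130))"
```

```text
clock: 24.95
position: [0.3783, -0.1189, 0.3094]
ee_rot: [0.315, 0.949, -0.001, -0.001]
ft_force: [0.2, -0.1, 0.2]
grip_width: 0.996
clock: 25.45
position: [0.378, -0.119, 0.3098]
ee_rot: [0.421, 0.907, -0.0, -0.0]
ft_force: [0.4, 0.8, 0.6]
grip_width: 1.001
pos [ 0.378  -0.119   0.3098] F [0.4 0.8 0.6] grip 1.001 t 25.45
shift units now-axes [-2.067 -1.061  0.748] rot [-0.001 -0.     0.005] | shift in target axes [-2.071 -1.053  0.748]
```

```bash
python3 -m crank '[[1,[-0.41,-0.21,0.15],[0,0,0]],[1,[-0.41,-0.21,0.15],[0,0,0]],[1,[-0.41,-0.21,0.15],[0,0,0]],[1,[-0.41,-0.21,0.15],[0,0,0]],[1,[-0.41,-0.21,0.15],[0,0,0]]]' 60
python3 -m crank '[[1,[0,0,0],[0,0,0]],[1,[0,0,0],[0,0,0]],[1,[0,0,0],[0,0,0]],[1,[0,0,0],[0,0,0]],[1,[0,0,0],[0,0,0]]]' 60
python3 -c "
from h import *
go((0.42,-0.3,0.25),np.radians(130))
snap('wrist','w18.png',fx=1.5)"
```

```text
clock: 25.95
position: [0.4196, -0.2999, 0.2499]
ee_rot: [0.421, 0.907, -0.0, 0.001]
ft_force: [0.7, 0.7, -0.2]
grip_width: 0.999
clock: 26.45
position: [0.4195, -0.2978, 0.2506]
ee_rot: [0.421, 0.907, 0.001, 0.0]
ft_force: [0.9, 0.6, -0.5]
grip_width: 0.995
pos [ 0.4195 -0.2978  0.2506] F [ 0.9  0.6 -0.5] grip 0.995 t 26.45
shift units now-axes [-0.025 -0.013  0.007] rot [0.002 0.001 0.004] | shift in target axes [-0.025 -0.013  0.007]
```

View pics/w18.png

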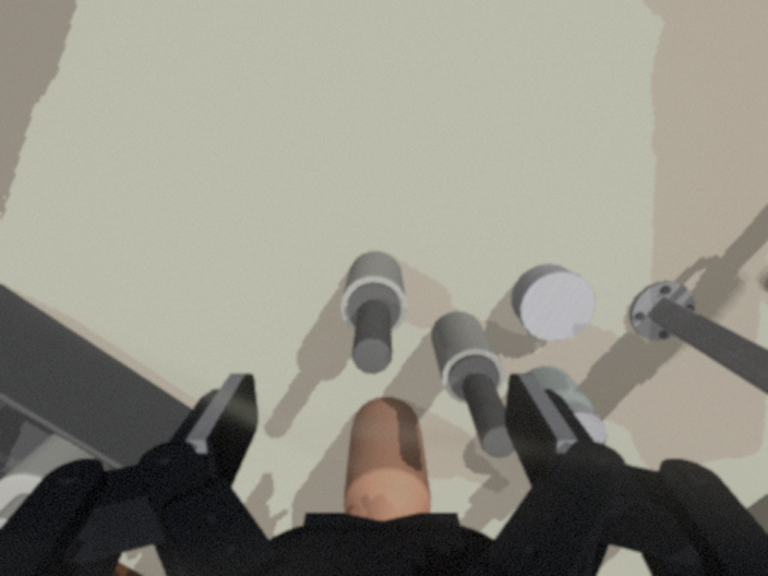

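```bash
python3 - <<'E'
from h import *
f=lambda u,v:(u/1.5,v/1.5)
for nm,p,z in [('Btop',(373,354),.167),('Bdrum',(374.5,302),.085),('Atop',(497,441),.167),('Adrum',(471,373),.085)]:
    print(nm,np.round(onz('wrist',f(*p),z),4))
go((0.4355,-0.3217,0.25),np.radians(130))
E
```

```text
Btop [ 0.4383 -0.3238  0.167 ]
Bdrum [ 0.4367 -0.3222  0.085 ]
Atop [ 0.5344 -0.3201  0.167 ]
Adrum [ 0.5335 -0.3187  0.085 ]
pos [ 0.4194 -0.298   0.2505] F [-0.4  0.3  0.1] grip 0.997 t 26.5
shift units now-axes [-0.356 -0.038  0.007] rot [0.002 0.001 0.004] | shift in target axes [-0.356 -0.037  0.007]
```

```bash
python3 -m crank '[[1,[-0.38,-0.032,0],[0,0,0]],[1,[0,0,0],[0,0,0]],[1,[0,0,0.5],[0,0,0]],[1,[0,0,0.5],[0,0,0]],[1,[0,0,0.3],[0,0,0]]]' 60
python3 -m crank '[[1,[0,0,0.2],[0,0,0]],[1,[0,0,0.07],[0,0,0]],[1,[0,0,0],[0,0,0]],[1,[0,0,0],[0,0,0]],[1,[0,0,0],[0,0,0]]]' 60
python3 -c "
from h import *
go((0.437,-0.323,0.125),np.radians(130))
snap('wrist','w19.png',fx=1.5)"
```

```text
clock: 27.0
position: [0.4359, -0.3222, 0.1437]
ee_rot: [0.422, 0.907, 0.0, -0.001]
ft_force: [0.5, 0.4, 0.3]
grip_width: 1.002
clock: 27.5
position: [0.4374, -0.3237, 0.1256]
ee_rot: [0.422, 0.907, 0.0, 0.001]
ft_force: [-0.4, -0.0, 0.3]
grip_width: 0.999
pos [ 0.4374 -0.3237  0.1256] F [-0.4 -0.   0.3] grip 0.999 t 27.5
shift units now-axes [0.009 0.002 0.007] rot [0.001 0.002 0.002] | shift in target axes [0.009 0.002 0.007]
```

View pics/w19.png

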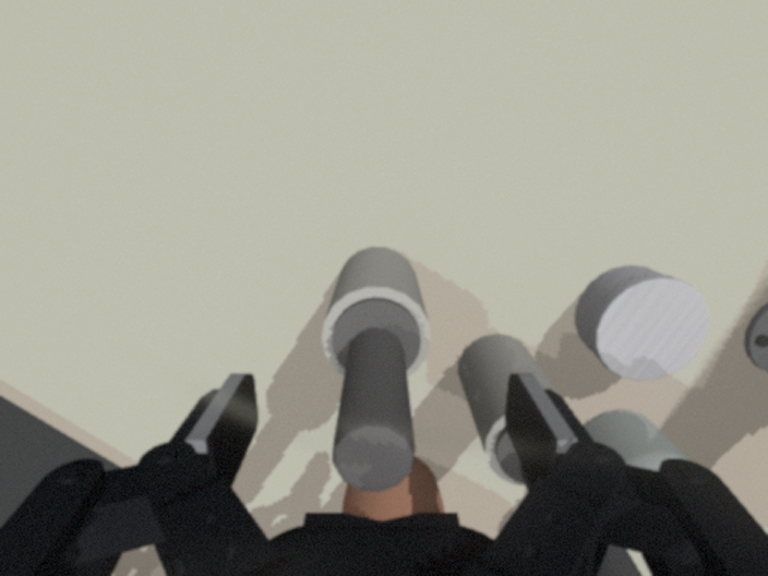

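```bash
python3 -m crank '[[-1,[0,0,0],[0,0,0]],[-1,[0,0,0],[0,0,0]],[-1,[0,0,0],[0,0,0]],[-1,[0,0,0],[0,0,0]],[-1,[0,0,0],[0,0,0]]]' 60
python3 -m crank '[[-1,[0,0,0],[0,0,0]],[-1,[0,0,-0.1],[0,0,0]],[-1,[0,0,-0.3],[0,0,0]],[-1,[0,0,-0.5],[0,0,0]],[-1,[0,0,-0.5],[0,0,0]]]' 60
python3 -c "
from h import *
snap('wrist','w20.png',fx=1.5)
go((0.40,0.20,0.25),np.radians(130))"
```

```text
clock: 28.05
position: [0.4366, -0.3238, 0.1246]
ee_rot: [0.422, 0.907, -0.0, -0.0]
ft_force: [-1.5, -1.6, 1.2]
grip_width: 0.266
clock: 28.55
position: [0.4363, -0.323, 0.2376]
ee_rot: [0.422, 0.907, 0.0, -0.001]
ft_force: [0.9, -0.3, -2.5]
grip_width: 0.266
pos [ 0.4384 -0.325   0.2444] F [ 1.9 -2.2  3.9] grip 0.266 t 28.6
shift units now-axes [ 5.333  3.855 -0.09 ] rot [0.004 0.008 0.001] | shift in target axes [ 5.336  3.851 -0.07 ]
```

View pics/w20.png

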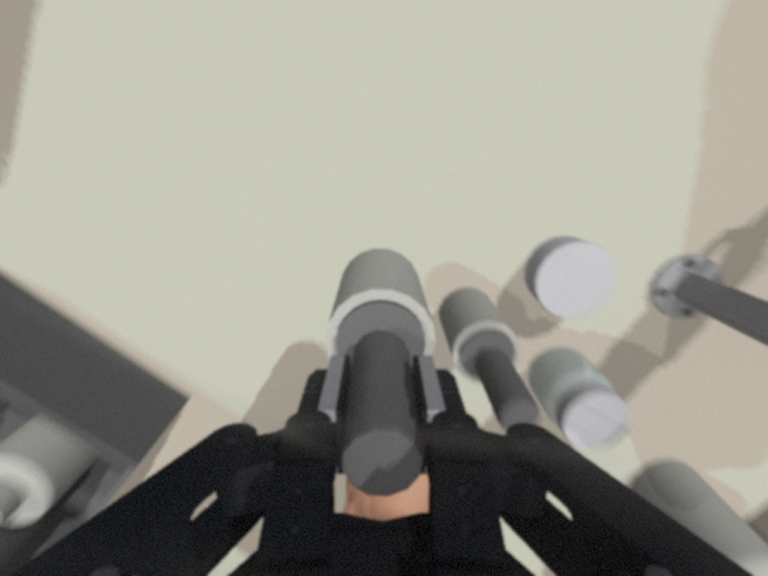

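```bash
python3 -m crank '[[-1,[0.2,0.17,-0.1],[0,0,0]],[-1,[0.4,0.34,0],[0,0,0]],[-1,[0.46,0.386,0],[0,0,0]],[-1,[0.46,0.386,0],[0,0,0]],[-1,[0.46,0.386,0],[0,0,0]]]' 60
python3 -m crank '[[-1,[0.46,0.386,0],[0,0,0]],[-1,[0.46,0.386,0],[0,0,0]],[-1,[0.46,0.386,0],[0,0,0]],[-1,[0.46,0.386,0],[0,0,0]],[-1,[0.46,0.386,0],[0,0,0]]]' 60
python3 -m crank '[[-1,[0.3,0.26,0],[0,0,0]],[-1,[0.15,0.13,0],[0,0,0]],[-1,[0,0,0],[0,0,0]],[-1,[0,0,0],[0,0,0]],[-1,[0,0,0],[0,0,0]]]' 60
python3 -c "
from h import *
snap('wrist','w21.png',fx=1.5)
go((0.44,0.20,0.25),np.radians(130))
snap('top','t21.png',box=(80,130,260,260),fx=4.4,al=1.5)"
```

```text
clock: 29.1
position: [0.4364, -0.1144, 0.2448]
ee_rot: [0.422, 0.907, 0.0, 0.0]
ft_force: [1.0, -0.4, -2.9]
grip_width: 0.264
clock: 29.6
position: [0.436, 0.1258, 0.2447]
ee_rot: [0.422, 0.907, 0.0, -0.0]
ft_force: [1.4, -0.1, -2.1]
grip_width: 0.267
clock: 30.1
position: [0.4375, 0.1699, 0.2446]
ee_rot: [0.423, 0.906, -0.0, 0.0]
ft_force: [-0.1, -0.1, -2.8]
grip_width: 0.266
pos [0.4375 0.17   0.2446] F [-0.1 -0.2 -2. ] grip 0.265 t 30.15
shift units now-axes [ 0.267  0.265 -0.067] rot [ 0.    -0.    -0.001] | shift in target axes [ 0.267  0.265 -0.067]
```

View pics/w21.png

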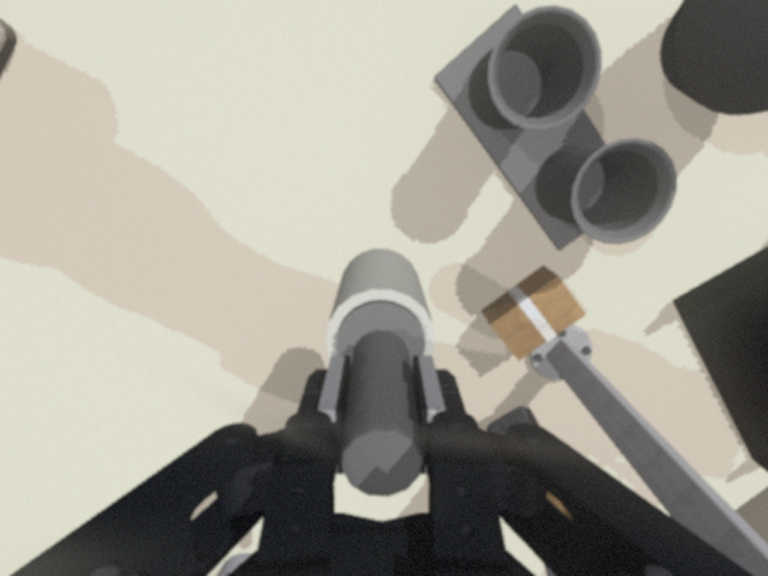

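View pics/t21.png

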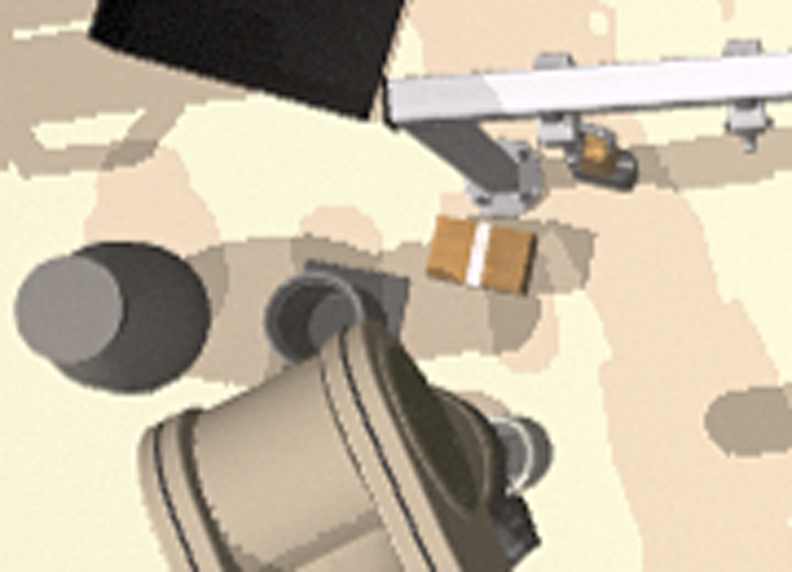

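```bash
python3 - <<'E'
from h import *
f=lambda u,v:(u/1.5,v/1.5)
for nm,p,z in [('N',(545,67),.09),('F',(624,190),.09),('plateN',(436,78),0),('plateF',(562,249),0),('plateN2',(516,6),0)]:
    print(nm,np.round(onz('wrist',f(*p),z),4))
print(onz('top',(80+315/4.4,130+318/4.4),.09))
im=cv2.imread('pics/raw_w21.png')
cv2.imwrite('pics/w21z.png',cv2.resize(cv2.convertScaleAbs(im[0:170,280:460],alpha=2.2),None,fx=4.4,fy=3.5 and 4.4*0.8))
t=cv2.imread('pics/top0.png')[180:260,120:190]
cv2.imwrite('pics/t0z.png',cv2.resize(cv2.convertScaleAbs(t,alpha=2.2),None,fx=7,fy=7,interpolation=cv2.INTER_CUBIC))
E
```

```text
N [0.4345 0.3336 0.09  ]
F [0.5288 0.3165 0.09  ]
plateN [0.3873 0.3025 0.    ]
plateF [ 0.5693  0.2718 -0.    ]
plateN2 [0.4007 0.3792 0.    ]
[0.52736715 0.31193426 0.09      ]
```

View pics/t0z.png

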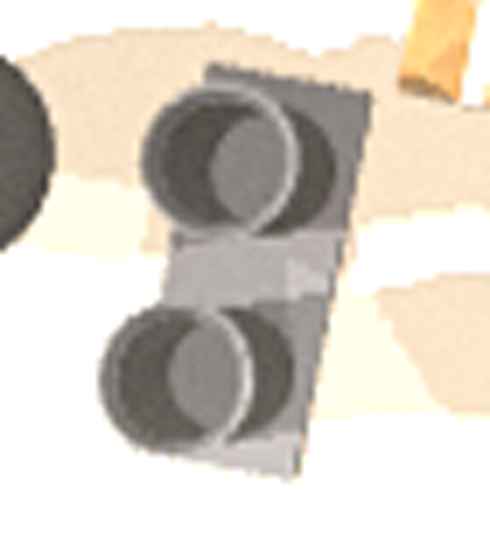

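```bash
python3 - <<'E'
from h import *
for p in [(221,160),(177,378)]: print(np.round(onz('top',(120+p[0]/7-.5+.07,180+p[1]/7-.43),.09),4))
E
```

```text
[0.5269 0.3133 0.09  ]
[0.4325 0.3297 0.09  ]
```

```bash
python3 -m crank '[[-1,[0.2,0.4,-0.1],[0,0,0]],[-1,[0.2,0.4,0],[0,0,0]],[-1,[0,0.1,0],[0,0,0]],[-1,[0,0,0],[0,0,0]],[-1,[0,0,0],[0,0,0]]]' 60
python3 -m crank '[[-1,[0,0,0],[0,0,0]],[-1,[0,0,0],[0,0,0]],[-1,[0,0,0],[0,0,0]],[-1,[0,0,0],[0,0,0]],[-1,[0,0,0],[0,0,0]]]' 60
python3 -c "
from h import *
snap('wrist','w22.png',fx=1.5,al=1.8)
go((0.527,0.314,0.25),np.radians(130))
o=manip.get_obs();print(list(o['position']),list(o['ee_rot']))"
```

```text
clock: 30.7
position: [0.4718, 0.2409, 0.2524]
ee_rot: [0.423, 0.906, -0.0, 0.0]
ft_force: [-0.5, 0.1, -3.0]
grip_width: 0.264
clock: 31.2
position: [0.4716, 0.2423, 0.2526]
ee_rot: [0.422, 0.907, 0.0, -0.0]
ft_force: [0.3, 0.3, -2.5]
grip_width: 0.262
pos [0.4716 0.2423 0.2526] F [-0.7 -0.5 -2.8] grip 0.264 t 31.25
shift units now-axes [0.24  1.106 0.032] rot [ 0.    -0.     0.002] | shift in target axes [0.242 1.106 0.032]
[np.float64(0.4716447496403588), np.float64(0.24231488507066112), np.float64(0.25257679364654556)] [np.float64(0.4219062712064942), np.float64(0.9066394507426049), np.float64(6.830300579380017e-05), np.float64(2.9118822373521614e-06)]
```

View pics/w22.png

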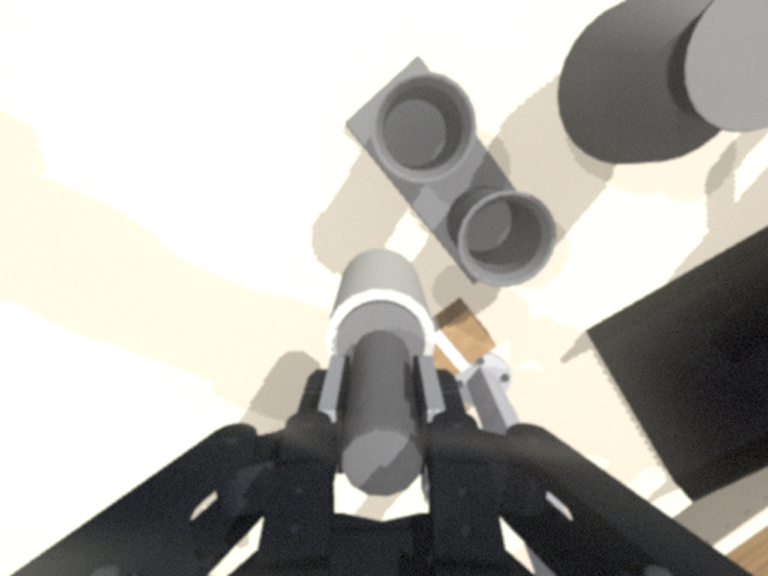

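```bash
python3 - <<'E'
from h import *
f=lambda u,v:(u/1.5,v/1.5)
for nm,p in [('N',(425,127)),('F',(507,239))]: print(nm,np.round(onz('wrist',f(*p),.09),4))
o=manip.get_obs();z=o['position'][2];Rm=R.from_quat(o['ee_rot'])
im=cv2.imread('pics/raw_w22.png');cv2.imwrite('pics/w22z.png',cv2.resize(cv2.convertScaleAbs(im[155:340,200:310],alpha=2.5),None,fx=3.2,fy=3.2))
for nm,d in [('top',-.0424),('ring',.0396)]:
    for e in (0,.012,.025): print(nm,e,[ (proj('wrist',o['position']+Rm.apply([sx*e,sy*e,d]))*1.5).round() for sx,sy in((1,0),(-1,0),(0,1),(0,-1))])
E
```

```text
N [0.4355 0.3335 0.09  ]
F [0.5295 0.3156 0.09  ]
top 0 [array([373., 456.]), array([373., 456.]), array([373., 456.]), array([373., 456.])]
top 0.012 [array([373., 418.]), array([373., 491.]), array([417., 456.]), array([329., 456.])]
top 0.025 [array([373., 374.]), array([374., 527.]), array([465., 456.]), array([281., 456.])]
ring 0 [array([376., 334.]), array([376., 334.]), array([376., 334.]), array([376., 334.])]
ring 0.012 [array([376., 309.]), array([376., 358.]), array([403., 334.]), array([350., 334.])]
ring 0.025 [array([376., 281.]), array([376., 383.]), array([431., 334.]), array([321., 334.])]
```

View pics/w22z.png

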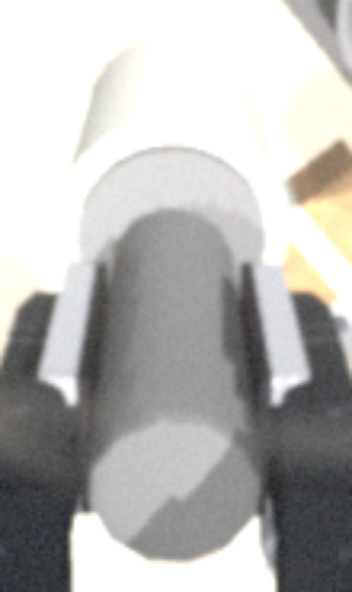

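```bash
python3 - <<'E'
from h import *
print(onz('top',(96,200),.16),onz('top',(80+130/4.4,130+317/4.4),.06))
go((0.527,0.3145,0.25),np.radians(130))
E
```

```text
[0.52940739 0.4516506  0.16      ] [0.52911025 0.45179757 0.06      ]
pos [0.4716 0.2423 0.2526] F [-0.7 -0.5 -2.8] grip 0.264 t 31.25
shift units now-axes [0.245 1.11  0.032] rot [ 0.    -0.     0.002] | shift in target axes [0.246 1.11  0.032]
```

```bash
python3 -m crank '[[-1,[0.1,0.4,0],[0,0,0]],[-1,[0.1,0.4,0],[0,0,0]],[-1,[0.045,0.31,0],[0,0,0]],[-1,[0,0,0],[0,0,0]],[-1,[0,0,0],[0,0,0]]]' 60
python3 -m crank '[[-1,[0,0,0.2],[0,0,0]],[-1,[0,0,0],[0,0,0]],[-1,[0,0,0],[0,0,0]],[-1,[0,0,0],[0,0,0]],[-1,[0,0,0],[0,0,0]]]' 60
python3 -c "
from h import *
go((0.527,0.3145,0.235),np.radians(130))
snap('top','t23.png',box=(100,170,220,250),fx=6.6,al=2)
snap('scene','s23.png',box=(280,180,390,300),fx=5,al=2)
snap('wrist','w23.png',fx=1.5,al=1.8)"
```

```text
clock: 31.75
position: [0.527, 0.3145, 0.2519]
ee_rot: [0.422, 0.907, -0.001, -0.0]
ft_force: [-0.1, -0.3, -3.8]
grip_width: 0.268
clock: 32.25
position: [0.5272, 0.3145, 0.2374]
ee_rot: [0.422, 0.907, 0.001, 0.0]
ft_force: [-0.3, 0.4, -2.1]
grip_width: 0.265
pos [0.5272 0.3145 0.2374] F [-0.3  0.4 -2.1] grip 0.265 t 32.25
shift units now-axes [ 0.002 -0.002  0.03 ] rot [ 0.001 -0.     0.002] | shift in target axes [ 0.002 -0.002  0.03 ]
```

View pics/s23.png

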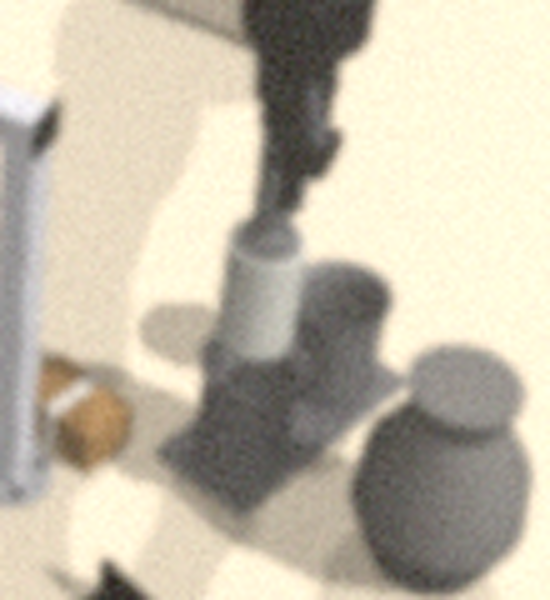

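View pics/w23.png

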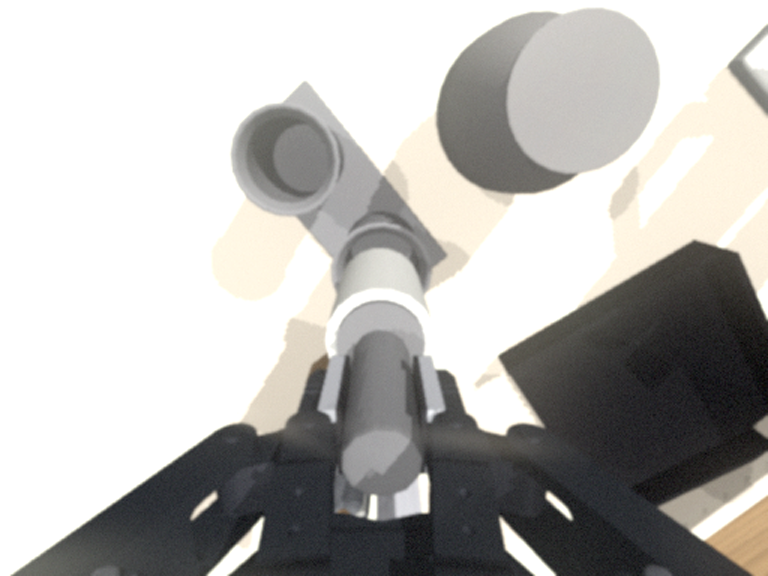

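```bash
python3 -m crank '[[-1,[0,0,0.1],[0,0,0]],[-1,[0,0,0.1],[0,0,0]],[-1,[0,0,0.1],[0,0,0]],[-1,[0,0,0],[0,0,0]],[-1,[0,0,0],[0,0,0]]]' 60
python3 -m crank '[[-1,[0,0,0.06],[0,0,0]],[-1,[0,0,0.06],[0,0,0]],[-1,[0,0,0.06],[0,0,0]],[-1,[0,0,0],[0,0,0]],[-1,[0,0,0],[0,0,0]]]' 60

```

```text
clock: 32.9
position: [0.5269, 0.3144, 0.2122]
ee_rot: [0.422, 0.907, -0.0, -0.0]
ft_force: [0.1, 0.6, -2.8]
grip_width: 0.264
clock: 33.4
position: [0.5268, 0.3147, 0.198]
ee_rot: [0.422, 0.907, -0.0, -0.0]
ft_force: [0.2, 0.2, -3.8]
grip_width: 0.265
```

```bash
python3 -m crank '[[-1,[0,0,0.1],[0,0,0]],[-1,[0,0,0.1],[0,0,0]],[-1,[0,0,0.1],[0,0,0]],[-1,[0,0,0],[0,0,0]],[-1,[0,0,0],[0,0,0]]]' 60
python3 -m crank '[[-1,[0,0,0.12],[0,0,0]],[-1,[0,0,0.12],[0,0,0]],[-1,[0,0,0.1],[0,0,0]],[-1,[0,0,0],[0,0,0]],[-1,[0,0,0],[0,0,0]]]' 60

```

```text
clock: 33.9
position: [0.5268, 0.3145, 0.1737]
ee_rot: [0.422, 0.907, -0.0, -0.0]
ft_force: [0.3, 1.3, -3.3]
grip_width: 0.269
clock: 34.4
position: [0.5268, 0.3145, 0.1465]
ee_rot: [0.422, 0.907, -0.0, -0.0]
ft_force: [0.1, 1.3, -3.6]
grip_width: 0.263
```

Smooth; 14 mm to go.

```bash
python3 -m crank '[[-1,[0,0,0.06],[0,0,0]],[-1,[0,0,0.06],[0,0,0]],[-1,[0,0,0.03],[0,0,0]],[-1,[0,0,0.02],[0,0,0]],[-1,[0,0,0],[0,0,0]]]' 60

```

```text
clock: 34.9
position: [0.5269, 0.3145, 0.1331]
ee_rot: [0.422, 0.907, -0.0, -0.0]
ft_force: [0.5, 2.9, -4.1]
grip_width: 0.262
```

```bash
python3 -m crank '[[0.1,[0,0,0.01],[0,0,0]],[0.1,[0,0,0],[0,0,0]],[0.1,[0,0,0],[0,0,0]],[0.1,[0,0,0],[0,0,0]],[0.1,[0,0,0],[0,0,0]]]' 60
python3 -m crank '[[0.1,[0,0,-0.2],[0,0,0]],[0.1,[0,0,-0.4],[0,0,0]],[0.1,[0,0,-0.5],[0,0,0]],[0.1,[0,0,-0.5],[0,0,0]],[0.1,[0,0,0],[0,0,0]]]' 60
python3 -c "
from h import *
snap('scene','s24.png',box=(280,180,390,300),fx=5,al=2)
snap('wrist','w24.png',fx=1.5,al=1.8)
go((0.525,-0.3,0.26),np.radians(130))"
```

```text
clock: 35.4
position: [0.5271, 0.3144, 0.1327]
ee_rot: [0.422, 0.907, 0.0, 0.0]
ft_force: [-0.4, 0.5, -0.2]
grip_width: 0.553
clock: 35.9
position: [0.5291, 0.3155, 0.2669]
ee_rot: [0.422, 0.907, 0.004, 0.002]
ft_force: [0.7, -1.3, 0.8]
grip_width: 0.551
pos [0.5274 0.3147 0.2614] F [ 0.6  0.1 -0.9] grip 0.549 t 36.0
shift units now-axes [-5.859 -4.971  0.008] rot [0.003 0.    0.002] | shift in target axes [-5.867 -4.962  0.018]
```

View pics/s24.png

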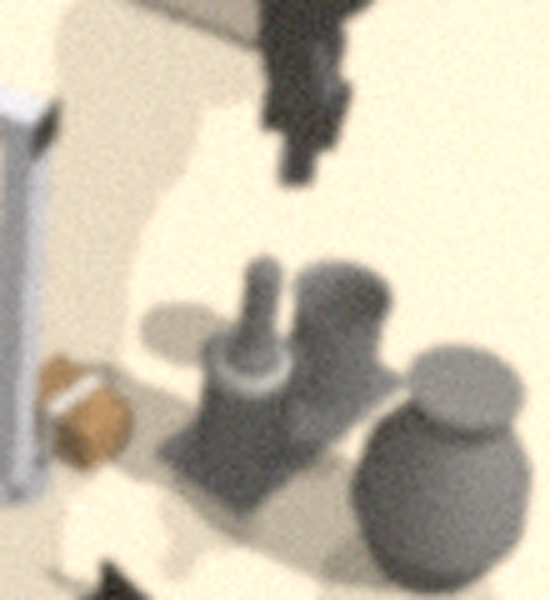

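View pics/w24.png

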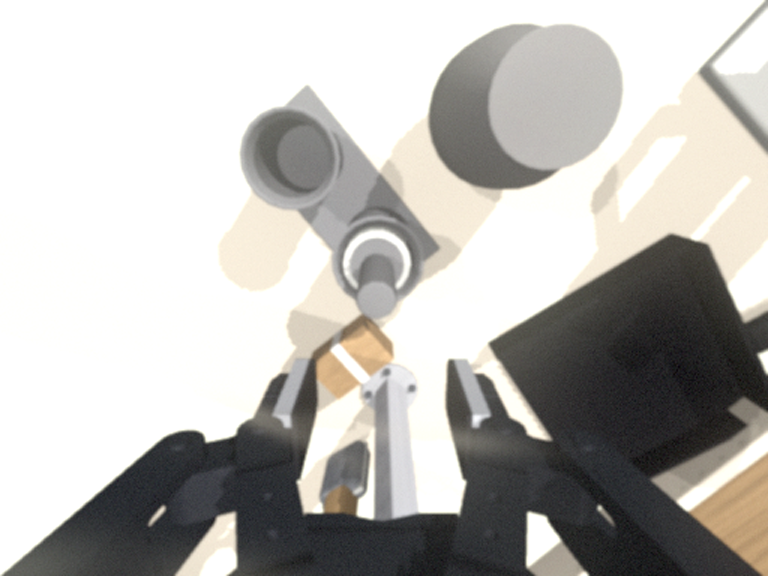

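```bash
python3 -m crank '[[0.1,[0.03,-0.45,0],[0,0,0]],[0.1,[0.03,-0.45,0],[0,0,0]],[0.1,[0.03,-0.45,0],[0,0,0]],[1,[-0.45,-0.378,0],[0,0,0]],[1,[-0.45,-0.378,0],[0,0,0]]]' 60
python3 -m crank '[[1,[-0.45,-0.378,0],[0,0,0]],[1,[-0.45,-0.378,0],[0,0,0]],[1,[-0.45,-0.378,0],[0,0,0]],[1,[-0.45,-0.378,0],[0,0,0]],[1,[-0.45,-0.378,0],[0,0,0]]]' 60
python3 -m crank '[[1,[-0.45,-0.378,0],[0,0,0]],[1,[-0.45,-0.378,0],[0,0,0]],[1,[-0.45,-0.378,0],[0,0,0]],[1,[-0.3,-0.25,0],[0,0,0]],[1,[0,0,0],[0,0,0]]]' 60
python3 -c "
from h import *
go((0.5335,-0.3195,0.25),np.radians(130))
snap('wrist','w25.png',fx=1.5,al=1.8)"
```

```text
clock: 36.5
position: [0.4383, 0.1555, 0.2592]
ee_rot: [0.421, 0.907, -0.001, -0.001]
ft_force: [0.7, -0.5, 0.7]
grip_width: 0.869
clock: 37.0
position: [0.439, -0.0804, 0.2593]
ee_rot: [0.422, 0.907, -0.0, -0.001]
ft_force: [2.1, 0.3, -0.2]
grip_width: 1.003
clock: 37.5
position: [0.4385, -0.2552, 0.2594]
ee_rot: [0.425, 0.905, -0.001, -0.001]
ft_force: [0.0, -0.0, -0.4]
grip_width: 0.997
pos [ 0.4385 -0.2552  0.2594] F [ 0.  -0.  -0.4] grip 0.997 t 37.5
shift units now-axes [-1.377  0.4    0.116] rot [-0.004 -0.    -0.006] | shift in target axes [-1.379  0.393  0.118]
```

View pics/w25.png

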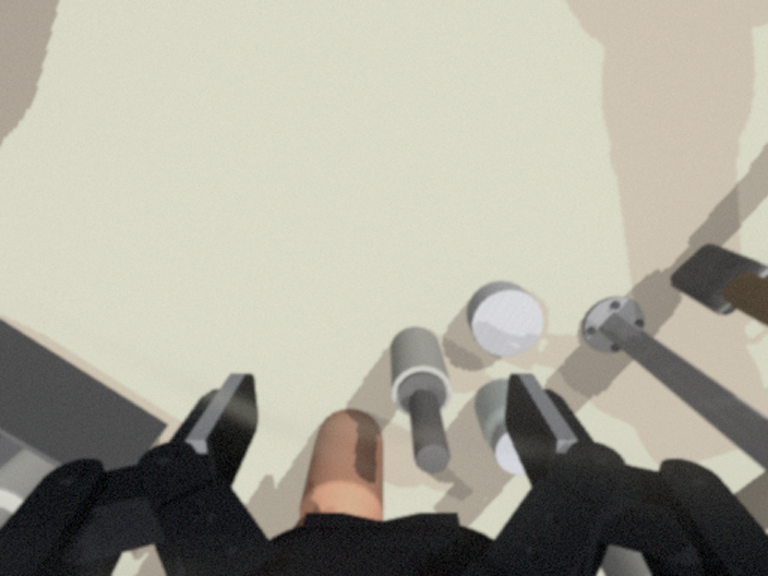

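```bash
python3 -m crank '[[0.6,[-0.4,0.12,0],[0,0,0]],[0.6,[-0.4,0.12,0],[0,0,0]],[0.6,[-0.4,0.12,0],[0,0,0]],[0.6,[-0.14,0,0],[0,0,0]],[0.6,[0,0,0],[0,0,0]]]' 60
python3 -c "
from h import *
go((0.5315,-0.319,0.125),np.radians(130))
snap('wrist','w26.png',fx=1.5,al=1.8)"
```

```text
clock: 38.05
position: [0.5315, -0.3143, 0.2589]
ee_rot: [0.422, 0.907, -0.001, -0.001]
ft_force: [-0.4, 0.3, -0.7]
grip_width: 0.803
pos [ 0.5315 -0.3143  0.2589] F [-0.4  0.3 -0.7] grip 0.803 t 38.05
shift units now-axes [-0.049 -0.033  1.673] rot [-0.003 -0.002  0.002] | shift in target axes [-0.046 -0.038  1.673]
```

View pics/w26.png

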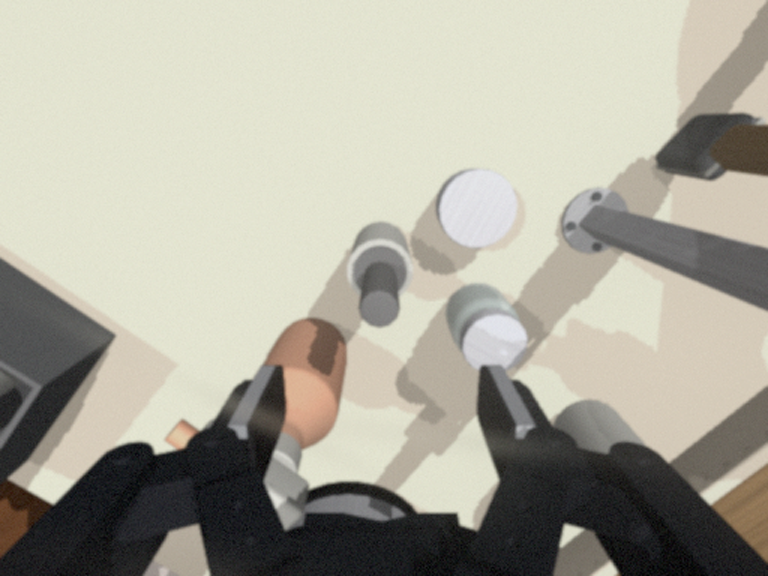

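```bash
python3 - <<'E'
from h import *
f=lambda u,v:(u/1.5,v/1.5)
print('front edge base',onz('wrist',f(316,320),.0),'shoulder c',onz('wrist',f(308,415),.13), 'trigger',onz('wrist',f(290,490),.2),'nozzle',onz('wrist',f(183,435),.19))
for p,z in [((388,198),.05),((402,197),.13),((413,196),.2)]: print(onz('top',p,z))
E
```

```text
front edge base [ 0.53536568 -0.41667621  0.        ] shoulder c [ 0.55836814 -0.42558886  0.13      ] trigger [ 0.56062398 -0.42694172  0.2       ] nozzle [ 0.49461868 -0.44374018  0.19      ]
[ 0.54633107 -0.42291881  0.05      ]
[ 0.54402603 -0.43620332  0.13      ]
[ 0.54196838 -0.43949535  0.2       ]
```

```bash
python3 -m crank '[[0.6,[-0.048,-0.035,0],[0,0,0]],[0.6,[0,0,0.4],[0,0,0]],[0.6,[0,0,0.5],[0,0,0]],[0.6,[0,0,0.4],[0,0,0]],[0.6,[0,0,0.2],[0,0,0]]]' 60
python3 -m crank '[[0.6,[0,0,0.12],[0,0,0]],[0.6,[0,0,0.05],[0,0,0]],[0.6,[0,0,0],[0,0,0]],[0.6,[0,0,0],[0,0,0]],[0.6,[0,0,0],[0,0,0]]]' 60
python3 -c "
from h import *
go((0.5315,-0.319,0.125),np.radians(130))
snap('wrist','w27.png',fx=1.5,al=1.8)"
```

```text
clock: 38.6
position: [0.5304, -0.3176, 0.1383]
ee_rot: [0.422, 0.907, 0.001, -0.001]
ft_force: [-0.3, -0.6, 0.4]
grip_width: 0.797
clock: 39.1
position: [0.5322, -0.3194, 0.1279]
ee_rot: [0.422, 0.907, 0.0, 0.001]
ft_force: [-0.6, 0.1, 0.0]
grip_width: 0.803
pos [ 0.5322 -0.3194  0.1279] F [-0.6  0.1  0. ] grip 0.803 t 39.1
shift units now-axes [ 0.01  -0.004  0.037] rot [0.001 0.002 0.002] | shift in target axes [ 0.01  -0.004  0.037]
```

View pics/w27.png

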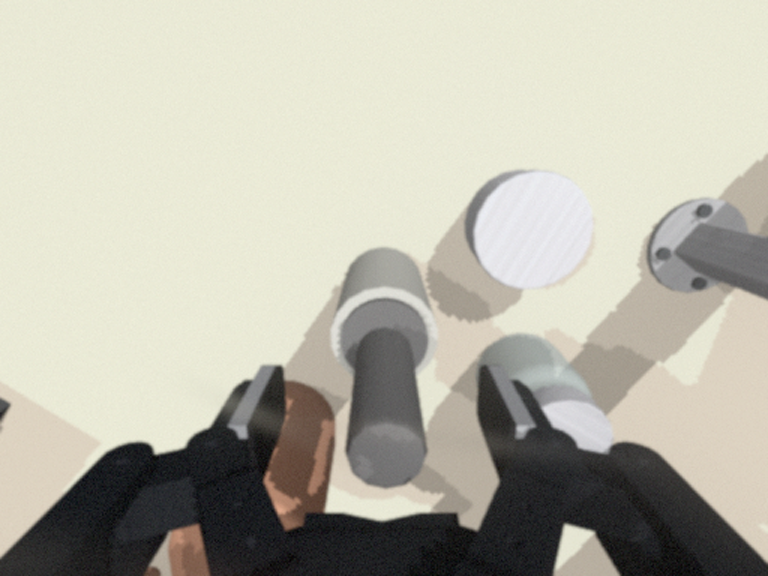

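```bash
python3 -m crank '[[0.6,[0,0.02,0.037],[0,0,0]],[-1,[0,0,0],[0,0,0]],[-1,[0,0,0],[0,0,0]],[-1,[0,0,0],[0,0,0]],[-1,[0,0,0],[0,0,0]]]' 60
python3 -m crank '[[-1,[0,0,0],[0,0,0]],[-1,[0,0,0],[0,0,0]],[-1,[0,0,0],[0,0,0]],[-1,[0,0,0],[0,0,0]],[-1,[0,0,0],[0,0,0]]]' 60
python3 -m crank '[[-1,[0,0,-0.1],[0,0,0]],[-1,[0,0,-0.3],[0,0,0]],[-1,[0,0,-0.5],[0,0,0]],[-1,[0,0,-0.5],[0,0,0]],[-1,[0,0,-0.2],[0,0,0]]]' 60
python3 -c "
from h import *
go((0.44,-0.25,0.255),np.radians(130))
snap('wrist','w28.png',fx=1.5,al=1.8)"
```

```text
clock: 39.65
position: [0.5331, -0.3182, 0.1241]
ee_rot: [0.422, 0.907, -0.0, 0.0]
ft_force: [0.2, -0.2, 1.5]
grip_width: 0.267
clock: 40.15
position: [0.5331, -0.3182, 0.1241]
ee_rot: [0.422, 0.907, -0.0, 0.0]
ft_force: [0.3, -1.4, 2.6]
grip_width: 0.268
clock: 40.65
position: [0.5335, -0.3188, 0.256]
ee_rot: [0.422, 0.907, 0.0, 0.002]
ft_force: [-0.5, -0.8, -1.5]
grip_width: 0.268
pos [ 0.5335 -0.3188  0.256 ] F [-0.5 -0.8 -1.5] grip 0.268 t 40.65
shift units now-axes [ 1.411 -0.341  0.007] rot [0.002 0.004 0.002] | shift in target axes [ 1.41  -0.343  0.012]
```

View pics/w28.png

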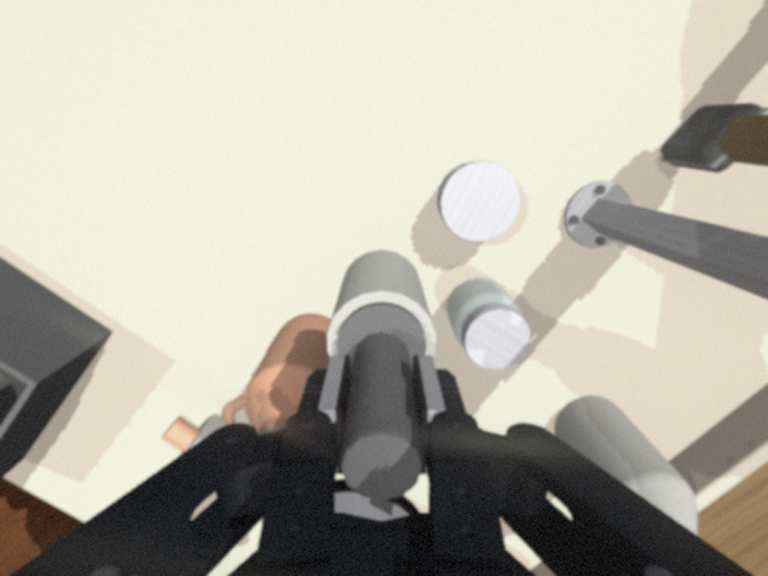

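```bash
python3 -m crank '[[-1,[0.3,-0.07,0],[0,0,0]],[-1,[0.47,-0.115,0],[0,0,0]],[-1,[0.47,-0.115,0],[0,0,0]],[-1,[0.17,-0.04,0],[0,0,0]],[-1,[0.3,0.25,0],[0,0,0]]]' 60
python3 -m crank '[[-1,[0.46,0.386,0],[0,0,0]],[-1,[0.46,0.386,0],[0,0,0]],[-1,[0.46,0.386,0],[0,0,0]],[-1,[0.46,0.386,0],[0,0,0]],[-1,[0.46,0.386,0],[0,0,0]]]' 60
python3 -m crank '[[-1,[0.46,0.386,0],[0,0,0]],[-1,[0.46,0.386,0],[0,0,0]],[-1,[0.46,0.386,0],[0,0,0]],[-1,[0.46,0.386,0],[0,0,0]],[-1,[0.3,0.25,0],[0,0,0]]]' 60
python3 -c "
from h import *
go((0.4326,0.3317,0.238),np.radians(130))"
```

```text
clock: 41.2
position: [0.4369, -0.2195, 0.2513]
ee_rot: [0.424, 0.906, 0.0, -0.0]
ft_force: [0.1, 0.3, -1.8]
grip_width: 0.267
clock: 41.7
position: [0.438, 0.024, 0.2514]
ee_rot: [0.422, 0.907, 0.0, -0.0]
ft_force: [1.6, -0.2, -1.6]
grip_width: 0.27
clock: 42.2
position: [0.437, 0.249, 0.2508]
ee_rot: [0.42, 0.907, -0.001, -0.001]
ft_force: [0.2, -0.5, -1.2]
grip_width: 0.267
pos [0.437  0.249  0.2508] F [ 0.2 -0.5 -1.2] grip 0.267 t 42.2
shift units now-axes [0.824 0.627 0.16 ] rot [-0.002 -0.001  0.006] | shift in target axes [0.828 0.623 0.16 ]
```

```bash
python3 -m crank '[[-1,[0.3,0.25,0],[0,0,0]],[-1,[0.3,0.25,0],[0,0,0]],[-1,[0.22,0.12,0],[0,0,0]],[-1,[0,0,0],[0,0,0]],[-1,[0,0,0],[0,0,0]]]' 60
python3 -m crank '[[-1,[0,0,0.14],[0,0,0]],[-1,[0,0,0],[0,0,0]],[-1,[0,0,0],[0,0,0]],[-1,[0,0,0],[0,0,0]],[-1,[0,0,0],[0,0,0]]]' 60
python3 -c "
from h import *
go((0.4326,0.3317,0.238),np.radians(130))
snap('scene','s29.png',box=(280,180,390,300),fx=5,al=2)
snap('wrist','w29.png',fx=1.5,al=1.8)"
```

```text
clock: 42.7
position: [0.4339, 0.3272, 0.251]
ee_rot: [0.422, 0.907, -0.001, -0.0]
ft_force: [0.6, -0.5, -1.8]
grip_width: 0.269
clock: 43.2
position: [0.4345, 0.3275, 0.2411]
ee_rot: [0.422, 0.907, 0.0, 0.0]
ft_force: [-0.4, -0.4, -1.3]
grip_width: 0.264
pos [0.4345 0.3275 0.2411] F [-0.4 -0.4 -1.3] grip 0.264 t 43.2
shift units now-axes [0.055 0.016 0.038] rot [ 0.001 -0.     0.002] | shift in target axes [0.055 0.016 0.038]
```

View pics/w29.png

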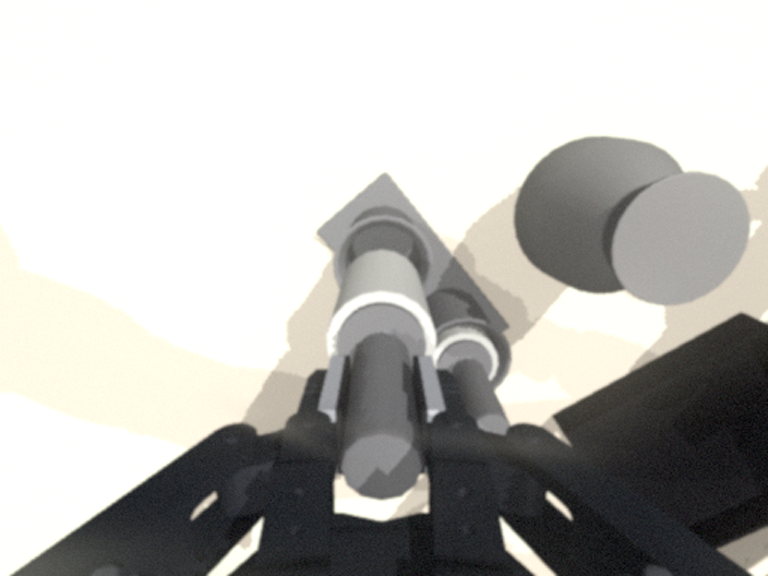

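View pics/s29.png

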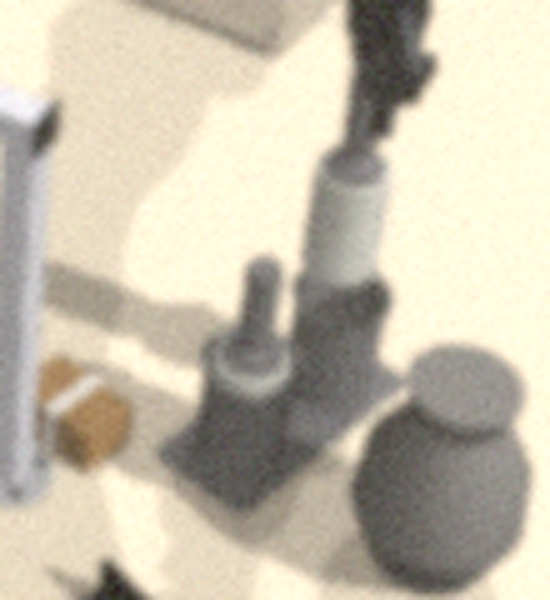

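```bash
python3 -m crank '[[-1,[0.055,0.016,0],[0,0,0]],[-1,[0,0,0],[0,0,0]],[-1,[0,0,0.1],[0,0,0]],[-1,[0,0,0.1],[0,0,0]],[-1,[0,0,0],[0,0,0]]]' 60
python3 -m crank '[[-1,[0,0,0.06],[0,0,0]],[-1,[0,0,0.06],[0,0,0]],[-1,[0,0,0.06],[0,0,0]],[-1,[0,0,0],[0,0,0]],[-1,[0,0,0],[0,0,0]]]' 60

```

```text
clock: 43.8
position: [0.4318, 0.3313, 0.223]
ee_rot: [0.422, 0.907, -0.001, -0.0]
ft_force: [0.2, -0.4, -0.8]
grip_width: 0.265
clock: 44.3
position: [0.4324, 0.3318, 0.2103]
ee_rot: [0.422, 0.907, -0.0, -0.0]
ft_force: [-0.3, -0.4, -1.6]
grip_width: 0.264
```

```bash
python3 -m crank '[[-1,[0,0,0.06],[0,0,0]],[-1,[0,0,0.06],[0,0,0]],[-1,[0,0,0.06],[0,0,0]],[-1,[0,0,0],[0,0,0]],[-1,[0,0,0],[0,0,0]]]' 60
python3 -m crank '[[-1,[0,0,0.1],[0,0,0]],[-1,[0,0,0.1],[0,0,0]],[-1,[0,0,0.1],[0,0,0]],[-1,[0,0,0],[0,0,0]],[-1,[0,0,0],[0,0,0]]]' 60

```

```text
clock: 44.8
position: [0.4322, 0.3319, 0.1957]
ee_rot: [0.422, 0.907, -0.0, -0.0]
ft_force: [-0.7, 0.2, -2.5]
grip_width: 0.267
clock: 45.3
position: [0.4322, 0.3318, 0.1716]
ee_rot: [0.422, 0.907, -0.0, -0.0]
ft_force: [-1.1, 0.4, -2.6]
grip_width: 0.261
```

```bash
python3 -m crank '[[-1,[0,0,0.12],[0,0,0]],[-1,[0,0,0.12],[0,0,0]],[-1,[0,0,0.12],[0,0,0]],[-1,[0,0,0],[0,0,0]],[-1,[0,0,0],[0,0,0]]]' 60
python3 -m crank '[[-1,[0,0,0.06],[0,0,0]],[-1,[0,0,0.05],[0,0,0]],[-1,[0,0,0.02],[0,0,0]],[-1,[0,0,0],[0,0,0]],[-1,[0,0,0],[0,0,0]]]' 60

```

```text
clock: 45.8
position: [0.4321, 0.3317, 0.1426]
ee_rot: [0.422, 0.907, -0.0, -0.0]
ft_force: [-1.0, 2.8, -4.0]
grip_width: 0.261
clock: 46.3
position: [0.4323, 0.3318, 0.1325]
ee_rot: [0.422, 0.907, -0.0, -0.0]
ft_force: [-1.9, 4.5, -3.5]
grip_width: 0.263
```

```bash
python3 -m crank '[[0.1,[0,0,0.005],[0,0,0]],[0.1,[0,0,0],[0,0,0]],[0.1,[0,0,0],[0,0,0]],[0.1,[0,0,0],[0,0,0]],[0.1,[0,0,0],[0,0,0]]]' 60
python3 -m crank '[[0.1,[0,0,-0.2],[0,0,0]],[0.1,[0,0,-0.4],[0,0,0]],[0.1,[0,0,-0.5],[0,0,0]],[0.1,[0,0,-0.5],[0,0,0]],[0.1,[0,0,-0.3],[0,0,0]]]' 60
python3 -m crank '[[0.1,[0.5,-0.2,-0.1],[0,0,0]],[0.1,[0.5,-0.2,-0.1],[0,0,0]],[0.1,[0.5,-0.2,-0.1],[0,0,0]],[0.1,[0,0,0],[0,0,0]],[0.1,[0,0,0],[0,0,0]]]' 60
python3 -c "
from h import *
snap('scene','s30.png',fx=1.5,al=1.8)
snap('scene','s30z.png',box=(150,140,390,300),fx=3.3,al=1.8)
snap('top','t30.png',box=(80,120,440,260),fx=2.2,al=1.5)"
```

```text
clock: 46.8
position: [0.4326, 0.3317, 0.1325]
ee_rot: [0.422, 0.907, 0.0, 0.0]
ft_force: [-0.2, 0.0, 0.1]
grip_width: 0.55
clock: 47.3
position: [0.4331, 0.3321, 0.2878]
ee_rot: [0.422, 0.907, 0.002, 0.001]
ft_force: [1.2, 1.3, 0.1]
grip_width: 0.545
clock: 47.8
position: [0.318, 0.3931, 0.3086]
ee_rot: [0.421, 0.907, 0.0, 0.0]
ft_force: [1.0, -0.5, -0.2]
grip_width: 0.549
```

View pics/s30z.png

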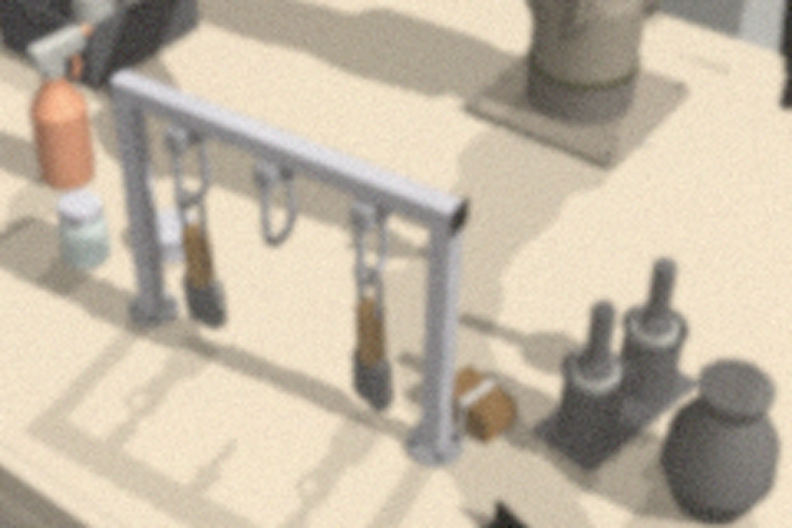

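View pics/t30.png

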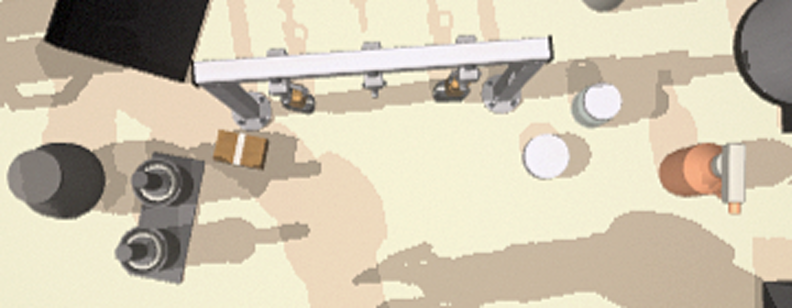

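```bash
python3 - <<'E'
import cv2,numpy as np
im=cv2.imread('pics/raw_s30.png')
a=im[170:250,195:280]
cv2.imwrite('pics/s30g.png',cv2.resize(cv2.convertScaleAbs(a,alpha=1.8),None,fx=7,fy=7,interpolation=cv2.INTER_CUBIC))
t0=cv2.imread('pics/top0.png')[120:260,80:440].astype(int);t1=cv2.imread('pics/raw_t30.png')[120:260,80:440].astype(int)
def m(t):
    h=cv2.cvtColor(t.astype('uint8'),cv2.COLOR_BGR2HSV); k=cv2.inRange(h,(3,90,70),(22,255,255)); n,l,s,c=cv2.connectedComponentsWithStats(k); return [(s[i,4],c[i].round(1)) for i in range(1,n) if s[i,4]>50]
print(m(t0),m(t1))
E
```

```text
[(np.int32(128), array([102. ,  66.1])), (np.int32(133), array([114.8,  68.7])), (np.int32(456), array([315.3,  77.3])), (np.int32(169), array([218.3,  99.7])), (np.int32(173), array([132.2, 105.6]))] [(np.int32(128), array([102. ,  66.1])), (np.int32(130), array([114.7,  68.5])), (np.int32(519), array([313.9,  77.3]))]
```

View pics/s30g.png

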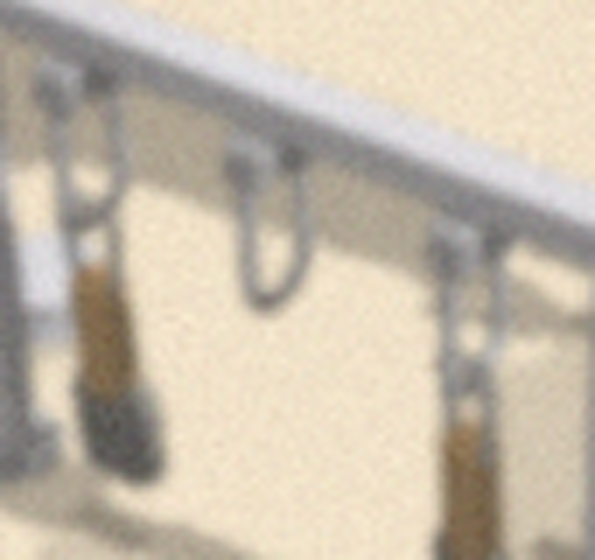

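```bash
for i in 1 2 3 4; do python3 -m crank '[[0.1,[0,0,0],[0,0,0]],[0.1,[0,0,0],[0,0,0]],[0.1,[0,0,0],[0,0,0]],[0.1,[0,0,0],[0,0,0]],[0.1,[0,0,0],[0,0,0]]]' >/dev/null; done
python3 -c "
from h import *
snap('scene','s31.png',box=(150,140,390,300),fx=3.3,al=1.8)"
```

```text
(no output)
```

View pics/s31.png

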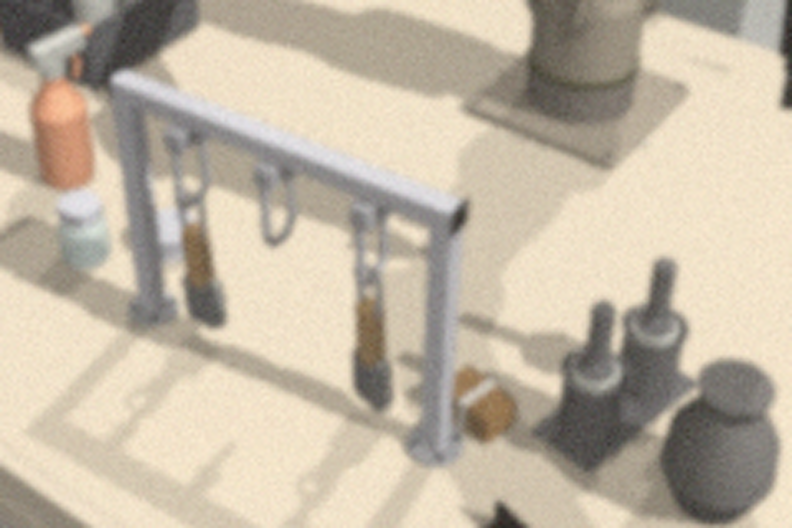

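Both paddles hang still (columns ~200 and ~370) and both rollers sit seated in the cases (columns ~597 and ~657).

```bash
python3 -c "
from workcell import manip
print(manip.hand_in())"
```

```text
the job is handed in; nothing more can be done
None
```

The kit is put away and the job was handed in at about 50 s on the robot's clock. Two paddles and two rollers were on the shelf; I saw no third paddle. I hung the paddles first, one on each outer hook, then slid a roller into each case tube.

**Last checks:**
- **Paddles:** both hang still from their hooks with nothing touching them. The gates look shut, though the camera is too coarse to show each latch. The push force also fell to about zero after each paddle was lowered.
- **Rollers:** both stand handle up. The gripper released them within 1 mm of the height that puts the drum on the case floor.
- **Other things on the shelf:** the tablet box is within 0.2 pixel of its first position. The spray bottle's colour patch differs by about 1.4 pixels, probably lighting. The vase, tin and jar I checked only by eye.

**What disagreed or failed:**
- **Fingertips:** they are about 2 mm ahead of the TCP, not the stated 22 mm. My first grasp closed above a paddle without moving it. I measured the fingertips by touching them to the bare shelf (36 N peak on the wrist sensor), then regrasped lower.
- **Wrist camera:** its positions were 2–3 mm off to the side compared with the jaws and the top camera, so I corrected for this when lining up over the cases.

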